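# Pack the bench caddy

### The job

Pack the sheet-metal caddy for the next job: first lay the filling knife flat in its long low bay, then stand the marker pen upright in its tall round cup (either end up), and last stand the squeeze bottle upright on the floor of its rectangular well, at the opposite end of the row from the cup. Leave the white paint pot, the tape roll and the paint brush lying on the bench where they are.

Things in the scene. Friction and masses are not known exactly. Their poses are not given: they have to be found in the camera images.
- caddy: open sheet-metal caddy fixed to the bench, 166 (x) x 228 (y) mm, walls 3 mm. Origin: centre of its underside, z up. Its -x half is one long low bay; its +x half a row of three cells: well at the -y end, empty middle cell, cell with the round cup at the +y end. Heights over the bench: bay's outer walls 32 mm, walls of the row 50 mm, cup 90 mm, floor 3 mm
- bay (a point): centre of the floor of the caddy's long low bay; inside 90 mm (x) x 222 mm (y); axes as the caddy's
- cup (a point): centre of the inner floor (7 mm above the bench) of the tall round cup; inside diameter 56 mm, wall 3 mm, rim 83 mm above this point; axes as the caddy's
- well (a point): centre of the floor of the rectangular well; inside 67 mm (x) x 71 mm (y), walls rise 47 mm above this point; axes as the caddy's
- filling_knife: filling knife (scraper) with a wooden handle and a flat steel blade, 193 mm long, lying flat. Origin: on the underside, mid-length; its y axis runs along it toward the handle's end, z up. Handle from y = -8 to +97 mm, 24 mm wide, 14 mm thick from z = 0; blade from y = -95 mm, up to 52 mm wide, at z = 6 to 8 mm. 80 g
- marker: capped marker pen, white and black, round, 17 mm thick and 135 mm long, lying down. Origin: mid-length, on its underside as it lies (8 mm below its axis); y axis along the pen, z up as it lies at the start. About 20 g
- squeeze_bottle: plastic squeeze bottle with a nozzle, standing; 142 mm high, round body 42 mm in diameter up to 102 mm, then the tapering nozzle. Origin: centre of its underside, z up. 130 g
- paint_pot: small white open paint pot, 54 mm across, 45 mm high; to be left alone. Origin: centre of its underside
- tape: roll of masking tape lying flat, 108 mm across, 24 mm high; to be left alone. Origin: centre of its underside
- paint_brush: thin artist's paint brush lying flat, 190 mm long, 9 mm thick, y axis along it; to be left alone. Origin: mid-length on its underside

How it is judged:
On the way, in this order (a step that is already met when the one before it is completed fails the run):
1. the filling knife lies flat in the long bay, let go (x of filling_knife in the frame of bay between -0.035 and 0.035 m and y of filling_knife in the frame of bay between -0.03 and 0.03 m and z of filling_knife in the frame of bay between -0.006 and 0.012 m and angle between filling_knife's own z axis and vertical below 0.2 rad and contact force between the fingers and filling_knife below 0.05 N), for 0.2 s.
2. then the marker stands upright in the round cup, let go (x of marker in the frame of cup between -0.035 and 0.035 m and y of marker in the frame of cup between -0.035 and 0.035 m and z of marker in the frame of cup between 0.045 and 0.09 m and (angle between marker's own y axis and vertical below 0.55 rad or angle between marker's own y axis and vertical above 2.59 rad) and contact force between the fingers and marker below 0.05 N), for 0.2 s.
3. last the bottle stands upright in the well, let go (x of squeeze_bottle in the frame of well between -0.025 and 0.025 m and y of squeeze_bottle in the frame of well between -0.025 and 0.025 m and z of squeeze_bottle in the frame of well between -0.006 and 0.012 m and angle between squeeze_bottle's own z axis and vertical below 0.15 rad and contact force between the fingers and squeeze_bottle below 0.05 N), for 0.2 s.
At the end, for the whole second after the job is handed in: At rest: knife flat on the bay floor (within 35 mm across, 30 along, 12 up; tilt < 0.2 rad); marker in the cup, lean < 0.55 rad, middle within 35 mm of the axis in x, y and 45 to 90 mm above its floor; bottle upright in the well (25 mm in x, y; base within 12 mm of floor; tilt < 0.15) (x of filling_knife in the frame of bay between -0.035 and 0.035 m and y of filling_knife in the frame of bay between -0.03 and 0.03 m and z of filling_knife in the frame of bay between -0.006 and 0.012 m and angle between filling_knife's own z axis and vertical below 0.2 rad and x of marker in the frame of cup between -0.035 and 0.035 m and y of marker in the frame of cup between -0.035 and 0.035 m and z of marker in the frame of cup between 0.045 and 0.09 m and (angle between marker's own y axis and vertical below 0.55 rad or angle between marker's own y axis and vertical above 2.59 rad) and x of squeeze_bottle in the frame of well between -0.025 and 0.025 m and y of squeeze_bottle in the frame of well between -0.025 and 0.025 m and z of squeeze_bottle in the frame of well between -0.006 and 0.012 m and angle between squeeze_bottle's own z axis and vertical below 0.15 rad and linear speed of each of filling_knife, marker, squeeze_bottle below 0.03 m/s); the robot touches nothing.
It fails at once if the white paint pot is moved by more than 40 mm (distance of paint_pot from where it was at the start of the episode above 0.04 m).
It fails at once if the tape roll is moved by more than 40 mm (distance of tape from where it was at the start of the episode above 0.04 m).
It fails at once if the paint brush is moved by more than 40 mm (distance of paint_brush from where it was at the start of the episode above 0.04 m).
It also fails if it takes over 72 s, if anything falls off the work surface, if the arm or the gripper's body presses on something with over 40 N, if the wrist force passes 120 N, or if a joint passes its speed limit or range.

### The arm

A 7-joint arm with a two-finger parallel gripper is mounted at the origin on the work surface; the furniture and walls round the work are solid. World frame = base frame: x ahead of the robot, y to its left, z up, the work surface at z = 0. Lengths are in m, angles in rad, forces in N, time in s.
With the tool pointing down it reaches from about 0.4 to 0.85 m from the base axis. Payload 4.5 kg.
Tool frame: the origin (TCP) lies at the very end of the fingers, on their centre line; the grasp point (between the pads) lies 19 mm behind it; z points along the fingers, x is the direction in which the jaws open and shut, and the axes are right-handed (so a half turn about z gives the same grasp; the last joint's range is limited). The gripper opens to 88 mm and grips with 3 to 60 N. Pads are 18 mm wide; open, the fingers measure 123 mm over their backs; the gripper's body (75 mm by 187 mm) begins 45 mm behind the grasp point.
Start: joints at [1.146, 0.689, -0.195, 1.565, 0.157, 0.902, -0.215], TCP at [0.277, -0.56, 0.207] pointing down, gripper open.
Joint ranges: [-3.01, 3.01], [-0.46, 2.08], [-1.47, 1.51], [0.13, 2.56], [-1, 4.14], [0.04, 2.09], [-2.66, 2.66]. Speed limits (rad/s): [2.57, 2.57, 3.14, 3.14, 3.14, 3.14, 3.14].

### API

Orientations are given as a rotation vector (axis times angle).
In Python, from rig import * gives the robot as it stands.
- The arm moves only by the tool play_rows, never from a script. Its argument "steps" is one flat list of numbers, 5 for each row, row after row: the shift along the tool's x, y, z in mm, then the turn about the tool's z in rad, then the opening, from 0 (shut) to 1 (fully open). A call has 1 to 8 rows; each row shifts and turns the commanded pose from where the row before left it, along the tool's axes as they then stand; what a row does not reach is not made up. A row lasts 1/8 s, in which the tool goes at most 62.5 mm and 10.7 degrees, less where a joint would pass 70% of its speed; a pose out of reach is approached as far as the arm can. A call with a gripper value outside its range is refused whole. The fingers move at their own pace and stop on an object; the grip force is fixed at half the most. Time passes only in rows, so rows that do not move let the fingers close. It gives the time, the measured TCP pose, the force and the opening at its end, in the units of the state.
- get_obs(): the state, without advancing time (a new reading comes with each control period).
- snapshot(name): name is "scene" or "side" or "wrist"; returns the picture (400x640x3 uint8, red, green, blue); there is no depth.
- camera_model(name): a dict with "K" (3x3 intrinsics, pixels), "camera_from_world" (4x4, takes a point from world to camera coordinates); the wrist camera has in their place "T_tool_cam" (4x4, takes a point from camera to tool coordinates, whose origin is the TCP and whose axes are the tool frame's). Camera axes: x right, y up, looking along -z (the intrinsics and any distortion apply to the point x, -y, -z); pixel columns grow to the right and rows downward; lengths in m; the calibration is good to about 2 mm. The wrist camera is an equidistant fisheye: a pixel r from the principal point sees the ray r / f radians off the axis. A picture is of the moment at which its call begins: read the wrist's pose just before it. camera_model takes no time and is no camera call.
- sign_off(): hands the job in, once; it reports no verdict.
Trained networks look in the newest picture that a camera, given by its name, has taken for a name from the list of things; names that differ only in an ending like _2 or _b are one class to them, and where a whole thing is asked for, a point or a joint stands for the part that bears it (a point fixed in the world has none). Each returns a list of dicts, best first, with "conf" (0 to 1); they miss things now and then, are a little off and sometimes report something else, mostly with a low value. They report only what shows in the picture. A call takes as long as a camera call.
- outline_of(name, camera): "region" (400x640 bool, what is visible of it) and "rect" ([left, top, right, bottom] in pixels, round what is visible of it).
The state is a dict: "time_s": time; "q": joint angles; "joint_velocities": joint speeds; "joint_efforts": joint torques, N m; "position": TCP position; "ee_rot": TCP orientation; "ft_force": force on the tool from outside, world axes, zero at the start; "moment": the same for the moment, N m; "finger_gap": finger opening in m.
Only numpy, scipy, OpenCV 4.12 (cv2) and the standard library are available. Lean on these libraries where they do the work, as an engineer would, in place of code of your own. Each camera call takes 0.05 s, during which the arm holds its last target. There are 200 camera calls.

## Working session

There is one attempt and no reset: what is moved stays moved. The work goes in short steps, Python scripts to look and compute and a tool call to move; the robot and the scene stay as the last step left them, time stands still between calls to the robot, and variables do not carry over. Pictures are saved under pics/ and viewed, about 8 in all and at most 12, crops included, and the job is handed in when it is done.

Besides the shell and the picture viewer there is one more tool, called after ">>>" by a JSON object that holds its "method" and its "body". play_rows: Moves the arm, as the interface text tells. Its arguments: {"type":"object","properties":{"steps":{"type":"array"}},"required":["steps"]}

```bash
mkdir -p pics; ls
cat > h.py <<'E'
from rig import *
import numpy as np, cv2
from scipy.spatial.transform import Rotation as R
def pix2world(cam,uv,z):
    m=camera_model(cam);K=np.array(m["K"]);T=np.linalg.inv(np.array(m["camera_from_world"]))
    uv=np.atleast_2d(uv).astype(float)
    d=np.c_[(uv[:,0]-K[0,2])/K[0,0],-(uv[:,1]-K[1,2])/K[1,1],-np.ones(len(uv))]
    d=d@T[:3,:3].T;o=T[:3,3]
    return o+d*((z-o[2])/d[:,2])[:,None]
def w2pix(cam,P):
    m=camera_model(cam);K=np.array(m["K"]);T=np.array(m["camera_from_world"])
    p=np.atleast_2d(P)@T[:3,:3].T+T[:3,3]
    return np.c_[K[0,0]*p[:,0]/-p[:,2]+K[0,2],K[1,1]*p[:,1]/p[:,2]+K[1,2]]
E
python3 - <<'E'
from h import *
for c in("scene","side"):
    im=snapshot(c);cv2.imwrite(f"pics/{c}0.png",im[:,:,::-1])
    m=camera_model(c);print(c,{k:(np.round(v,3).tolist() if k in("K","camera_from_world") else v) for k,v in m.items()})
    for n in["caddy","filling_knife","marker","squeeze_bottle","paint_pot","tape","paint_brush"]:
        for d in outline_of(n,c)[:2]:
            r=d["region"];ys,xs=np.nonzero(r)
            s=n+" %.2f"%d["conf"]
            if len(xs)<5: print(s,"none");continue
            rr=cv2.minAreaRect(np.c_[xs,ys].astype(np.float32))
            print(s,np.round(d["rect"]),len(xs),[np.round(a,1) for a in rr])
m=camera_model("wrist");print({k:np.round(v,3).tolist() for k,v in m.items() if not isinstance(v,str)})
o=get_obs();print(o["time_s"],o["position"],o["ee_rot"],o["finger_gap"],o["ft_force"])
print(R.from_rotvec(o["ee_rot"]).as_matrix().round(3))
E
```

```text
pics
scene {'K': [[389.813, 0.0, 315.253], [0.0, 389.813, 199.893], [0.0, 0.0, 1.0]], 'camera_from_world': [[-0.484, -0.875, 0.016, 0.291], [0.421, -0.217, 0.881, -0.25], [-0.767, 0.433, 0.473, -0.66], [0.0, 0.0, 0.0, 1.0]]}
caddy 0.83 [355. 161. 453. 213.] 3071 [array([404. , 187.5]), array([53., 98.]), np.float64(90.0)]
filling_knife 0.68 [334. 198. 358. 242.] 478 [array([347.8, 219.1]), array([47.4, 15.3]), np.float64(64.1)]
marker 0.70 [251. 234. 276. 275.] 270 [array([262.2, 253.3]), array([42.4,  6.8]), np.float64(53.1)]
squeeze_bottle 0.94 [164. 198. 190. 259.] 1083 [array([174.2, 227.6]), array([62. , 21.4]), np.float64(79.2)]
paint_pot 0.53 [312. 166. 328. 184.] 153 [array([321.2, 174.4]), array([15.7, 14.6]), np.float64(42.0)]
paint_pot 0.47 [288. 222. 324. 262.] 193 [array([305. , 241.5]), array([50.2,  4.9]), np.float64(45.0)]
tape 0.73 [195. 198. 236. 223.] 848 [array([213.5, 209.5]), array([27., 41.]), np.float64(90.0)]
paint_brush 0.54 [289. 225. 305. 240.] 51 [array([298. , 233.5]), array([24.7,  2.1]), np.float64(45.0)]
side {'K': [[409.72, 0.0, 324.143], [0.0, 409.7
[... 631 characters left out ...]
1134 [array([259.5, 273.1]), array([60.5, 22.4]), np.float64(85.2)]
tape 0.57 [218. 222. 267. 259.] 1116 [array([240.6, 238.9]), array([36.1, 47.1]), np.float64(78.7)]
paint_brush 0.47 [324. 222. 374. 242.] 91 [array([348. , 232.1]), array([50.6,  3.4]), np.float64(17.1)]
{'K': [[309.707, 0.0, 317.529], [0.0, 309.707, 200.757], [0.0, 0.0, 1.0]], 'T_tool_cam': [[1.0, -0.0, 0.001, -0.001], [-0.0, -0.948, -0.317, -0.082], [0.001, 0.317, -0.948, -0.177], [0.0, 0.0, 0.0, 1.0]]}
0.8 [ 0.27681484 -0.56040465  0.20714473] [ 2.66834190e+00 -1.65799966e+00  1.35168062e-04] 0.08826857124497588 [-0.27571905 -0.48586688 -0.14769047]
[[ 0.443 -0.897  0.   ]
 [-0.897 -0.443 -0.   ]
 [ 0.     0.    -1.   ]]
```

Run:
```python
from h import *
a=cv2.imread("pics/scene0.png");b=cv2.imread("pics/side0.png")
A=cv2.resize(a[140:300,150:470],(800,400),interpolation=cv2.INTER_CUBIC)[:,:];B=cv2.resize(b[120:320,190:450],(780,600),interpolation=cv2.INTER_CUBIC)
cv2.imwrite("pics/sc1.png",A);cv2.imwrite("pics/sd1.png",B)
```

```text
(no output)
```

View pics/sc1.png

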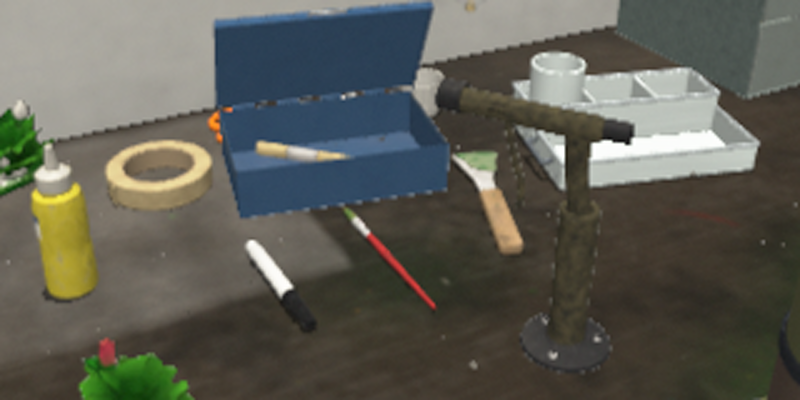

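View pics/sd1.png

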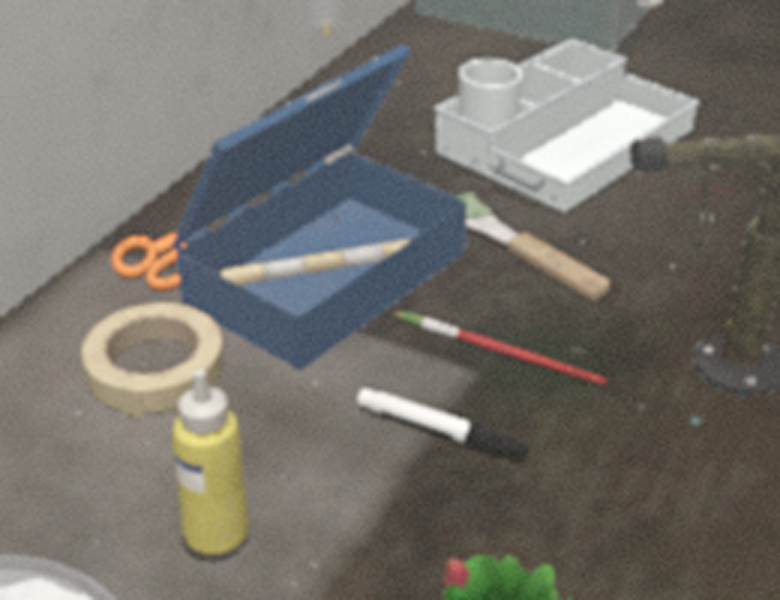

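The views show a blue lidded box in the middle. The knife lies right of it at scene (347,219), and a post with a horizontal arm stands near the knife and caddy. The marker is at scene (262,253), the brush lies between marker and knife, the bottle is at far left (176,250), and the caddy is far right.

Run:
```python
from h import *
S=lambda x,y:(150+x/2.5,140+y/2.5)
D=lambda x,y:(190+x/3,120+y/3)
for c in("scene","side"):
    T=np.linalg.inv(np.array(camera_model(c)["camera_from_world"]));print(c,T[:3,3].round(3))
pts={"knife end":(S(511,250),D(600,290),.007),"knife junc":(S(486,190),D(512,238),.007),"knife tip":(S(475,155),D(467,198),.007),
"mk white":(S(251,245),D(362,398),.008),"mk black":(S(309,324),D(521,452),.008),
"bottle base":(S(70,288),D(215,543),0.0),"bottle top":(S(48,146),D(199,374),.142),
"cup rim":(S(558,67),D(491,75),.09),
"tape":(S(160,170),D(153,345),.024),
"brush g":(S(345,209),D(398,315),.004),"brush r":(S(434,307),D(604,380),.004),
"cad low corner near (D bottom)":(S(587,166),D(563,190),.032),"cad corner2":(S(757,145),D(697,100),.032),
"cad backR":(S(714,78),D(625,62),.05),"cad cup corner":(S(514,92),D(437,112),.05),
"box c1":(S(238,165),D(183,250),.06),"box c1b":(S(243,214),D(183,295),.0),"box front R top":(S(447,140),D(465,205),.06),"box frontR bot":(S(447,188),D(465,245),0),"box frontL bot":(S(243,214),D(300,367),0),
"post base":(S(565,342),D(742,365),0),}
def tri(a,b):
    rows=[]
    for c,uv in(("scene",a),("side",b)):
        m=camera_model(c);K=np.array(m["K"]);P=np.diag([1,-1,-1])@np.array(m["camera_from_world"])[:3];P=K@P
        rows.append(P)
    X=cv2.triangulatePoints(rows[0],rows[1],np.array(a,float).reshape(2,1),np.array(b,float).reshape(2,1))
    return (X[:3]/X[3]).ravel()
for k,(a,b,z) in pts.items():print(k,pix2world("scene",a,z)[0,:2].round(3),pix2world("side",b,z)[0,:2].round(3),"tri",tri(a,b).round(3))
print("arm end L",tri(S(450,95),S(450,95)) if 0 else "", "arm black R end ray at z=.2 scene",pix2world("scene",S(620,131),.2)[0].round(3),"side left black",pix2world("side",D(650,153),.2)[0].round(3))
```

```text
scene [-0.26   0.487  0.527]
side [0.135 0.866 0.64 ]
knife end [0.365 0.025] [0.365 0.023] tri [0.365 0.025 0.008]
knife junc [ 0.47  -0.015] [ 0.464 -0.015] tri [ 0.461 -0.008  0.013]
knife tip [ 0.541 -0.046] [ 0.529 -0.058] tri [ 0.517 -0.03   0.024]
mk white [0.485 0.24 ] [0.48  0.243] tri [0.48  0.243 0.01 ]
mk black [0.351 0.239] [0.349 0.241] tri [0.349 0.24  0.008]
bottle base [0.507 0.404] [0.502 0.41 ] tri [ 0.505  0.406 -0.002]
bottle top [0.509 0.401] [0.506 0.403] tri [0.507 0.401 0.142]
cup rim [ 0.547 -0.156] [ 0.551 -0.156] tri [ 0.553 -0.161  0.087]
tape [0.638 0.282] [0.646 0.281] tri [0.649 0.279 0.02 ]
brush g [0.509 0.131] [0.505 0.133] tri [0.506 0.133 0.005]
brush r [0.326 0.132] [0.323 0.131] tri [0.323 0.134 0.007]
cad low corner near (D bottom) [ 0.428 -0.112] [ 0.44  -0.077] tri [ 0.459 -0.136  0.002]
cad corner2 [ 0.38  -0.308] [ 0.379 -0.315] tri [ 0.376 -0.304  0.036]
cad backR [ 0.508 -0.365] [ 0.466 -0.329] tri [ 0.461 -0.31   0.069]
cad cup corner [ 0.585 -0.124] [ 0.597 -0.129] tri [ 0.6   -0.136  0.044]
box c1 [0.549 0.226] [0.669 0.203] tri [ 0.699  0.168 -0.   ]
box c1b [0.554 0.224] [0.685 0.191] tri [ 0.71   0.161 -0.067]
box front R top [0.5   0.017] [0.493 0.031] tri [0.497 0.021 0.058]
box frontR bot [0.503 0.013] [0.501 0.006] tri [0.497 0.017 0.006]
box frontL bot [0.554 0.224] [0.546 0.226] tri [0.545 0.227 0.004]
post base [0.238 0.055] [0.232 0.057] tri [0.232 0.062 0.005]
arm end L  arm black R end ray at z=.2 scene [0.226 0.036 0.2  ] side left black [0.319 0.107 0.2  ]
```

Run:
```python
from h import *
b=cv2.imread("pics/side0.png");w=snapshot("wrist")[:,:,::-1]
B=cv2.resize(b[100:300,330:640],(775,500),interpolation=cv2.INTER_CUBIC)
cv2.imwrite("pics/sd2.png",B)
```

```text
(no output)
```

View pics/sd2.png

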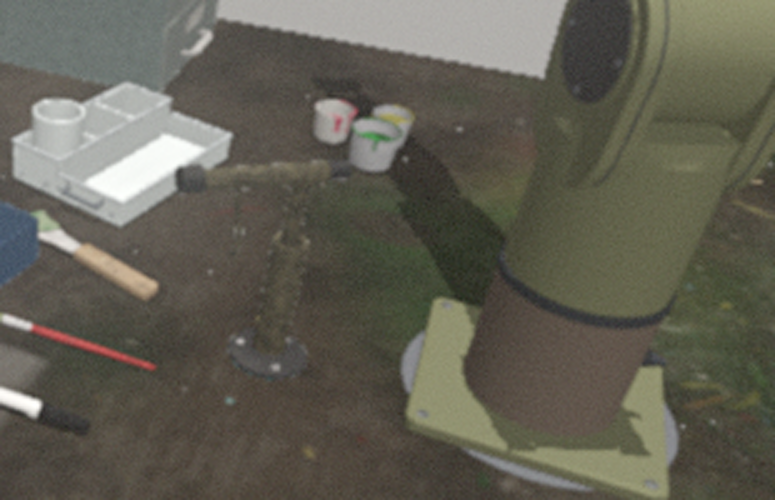

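The T-post's horizontal arm spans side pixels (407,171) to (468,168). Three pots stand at about side (463,148), (480,157) and (487,146), and the caddy is unobstructed on its bay side.

```bash
cat >> h.py <<'E'
def tri(a,b):
    P=[np.array(camera_model(c)["K"])@np.diag([1,-1,-1])@np.array(camera_model(c)["camera_from_world"])[:3] for c in("scene","side")]
    X=cv2.triangulatePoints(P[0],P[1],np.array(a,float).reshape(2,1),np.array(b,float).reshape(2,1));return (X[:3]/X[3]).ravel()
E
python3 - <<'E'
from h import *
S=lambda x,y:(150+x/2.5,140+y/2.5)
D=lambda x,y:(330+x/2.5,100+y/2.5)
print("L",tri(S(452,95),D(192,178)),"R",tri(S(622,131),D(345,170)))
print("pot sc z.02",pix2world("scene",(321,175),.022)[0],"pots side",pix2world("side",[D(334,120),D(374,145),D(390,120)],.022)[:,:2])
# caddy fit: top outlines. params cx,cy,yaw ; fit to picked points
from scipy.optimize import minimize,least_squares
# picked scene: A outer bay corner +y side(-x,+y) z.032; B (-x,-y) z.032 ; cup corner (+x,+y) z .05 ; cup rim
obs=[("scene",S(757,145),(-.083,-.114,.032)),("side",D(232,134),(-.083,-.114,.032)),("scene",S(587,166),(-.083,.114,.032)),
("side",D(122,206),(-.083,.114,.032)),("side",D(12,143),(.083,.114,.05)),("scene",S(514,90),(.083,.114,.05)),
("side",D(122,223),(-.083,.114,0)),("scene",S(587,186),(-.083,.114,0)),("scene",S(757,167),(-.083,-.114,0))]
def res(p):
    Rz=R.from_euler("z",p[2]).as_matrix();r=[]
    for c,uv,q in obs:
        r.append(w2pix(c,Rz@np.array(q)+[p[0],p[1],0])[0]-uv)
    return np.array(r)
f=least_squares(lambda p:res(p).ravel(),[.48,-.22,.2],loss="soft_l1");print("caddy",f.x,res(f.x).round(1).tolist())
p=f.x;Rz=R.from_euler("z",p[2]).as_matrix()
for c in("scene","side"):
    im=cv2.imread(f"pics/{c}0.png")
    for z,h in((0,[(-.083,-.114),(-.083,.114),(.083,.114),(.083,-.114)]),(.032,[(-.083,-.114),(-.083,.114),(.01,.114),(.01,-.114)]),(.05,[(.01,.114),(.083,.114),(.083,-.114),(.01,-.114)])):
        q=np.array([Rz@[a,b,z]+[p[0],p[1],0] for a,b in h]);cv2.polylines(im,[(w2pix(c,q)*16).astype(int)],True,(0,0,255),1,cv2.LINE_AA,4)
    x0,y0=(340,150) if c=="scene" else (320,120)
    cv2.imwrite(f"pics/fit_{c}.png",cv2.resize(im[y0:y0+80,x0:x0+130],(780,480)))
a=cv2.imread("pics/fit_scene.png");b=cv2.imread("pics/fit_side.png")
cv2.imwrite("pics/fit.png",cv2.resize(np.vstack([a,b]),(480,590)))
E
```

```text
L [0.31269529 0.13021626 0.21309714] R [0.20250364 0.05657128 0.21441197]
pot sc z.02 [ 0.69434892 -0.07134211  0.022     ] pots side [[ 0.27181041 -0.43718635]
 [ 0.21230804 -0.39013962]
 [ 0.20555952 -0.47303849]]
caddy [ 0.49058143 -0.22571943 -0.247186  ] [[1.4, -0.9], [-1.4, -0.7], [-7.4, -0.2], [1.7, -1.9], [1.1, -1.0], [0.4, -1.7], [0.7, 0.8], [-8.5, 2.3], [-0.7, 0.4]]
```

View pics/fit.png

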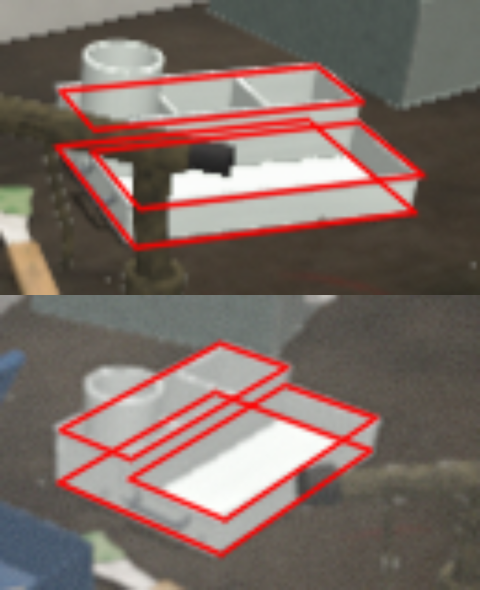

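Caddy fit overlays well in both views (its row, bay and floor edges coincide): centre (0.491, -0.226), yaw -0.247. Now a row-calculating helper, then the first move.

```bash
cat >> h.py <<'E'
CAD=(np.array([.4906,-.2257,0]),-.247)
def cad(q): return CAD[0]+R.from_euler("z",CAD[1]).as_matrix()@np.array(q,float)
def yaw():
    M=R.from_rotvec(get_obs()["ee_rot"]).as_matrix();return np.arctan2(M[1,0],M[0,0])
def plan(legs,p=None,th=None):
    """legs: list of (pos or None, yaw_deg or None, opening, rows); prints rows"""
    o=get_obs();p=np.array(o["position"] if p is None else p);th=yaw() if th is None else th
    for pos,yd,op,n in legs:
        tp=p if pos is None else np.array(pos,float);tt=th if yd is None else th+(np.radians(yd)-th+np.pi)%(2*np.pi)-np.pi
        p0,t0=p.copy(),th;out=[]
        for i in range(1,n+1):
            d=p0+(tp-p0)*i/n-p;c,s=np.cos(th),np.sin(th)
            v=np.round([1e3*(c*d[0]+s*d[1]),1e3*(s*d[0]-c*d[1]),-1e3*d[2]],0)
            t=np.round(-(t0+(tt-t0)*i/n-th),3)
            out.append([int(v[0]),int(v[1]),int(v[2]),float(t),op])
            v=v/1e3;p=p+[c*v[0]+s*v[1],s*v[0]-c*v[1],-v[2]];th-=t
        print("leg",tp.round(3),yd,*out,sep="\n " if n>8 else " ")
E
python3 - <<'E'
from h import *
print("bay",cad([-.035,0,.003]),"cup",cad([.0465,.0755,.007]),"well",cad([.0465,-.0755,.003]))
plan([((.36,-.01,.26),-111.2,1,12)])
E
```

```text
bay [ 0.45666224 -0.21714264  0.003     ] cup [ 0.55414819 -0.16386047  0.007     ] well [ 0.51722928 -0.31027766  0.003     ]
leg
 [ 0.36 -0.01  0.26]
 -111.2
 [-38, -27, -4, 0.069, 1]
 [-40, -23, -5, 0.069, 1]
 [-41, -21, -4, 0.069, 1]
 [-43, -19, -5, 0.069, 1]
 [-44, -15, -4, 0.069, 1]
 [-44, -12, -4, 0.069, 1]
 [-46, -9, -5, 0.069, 1]
 [-46, -6, -4, 0.07, 1]
 [-46, -2, -5, 0.069, 1]
 [-47, 0, -4, 0.069, 1]
 [-46, 4, -4, 0.069, 1]
 [-46, 7, -5, 0.069, 1]
```

>>> {"method": "play_rows", "body": {"steps": [-38, -27, -4, 0.069, 1, -40, -23, -5, 0.069, 1, -41, -21, -4, 0.069, 1, -43, -19, -5, 0.069, 1, -44, -15, -4, 0.069, 1, -44, -12, -4, 0.069, 1, -46, -9, -5, 0.069, 1, -46, -6, -4, 0.07, 1]}}

```text
time_s: 1.85
position: [0.3331, -0.192, 0.2425]
ee_rot: [-2.111, 2.326, -0.002]
ft_force: [0.5, 1.0, -1.0]
finger_gap: 0.0878
```

Run:
```python
from h import *
print(get_obs()["position"],np.degrees(yaw()),get_obs()["q"],get_obs()["time_s"])
plan([((.42,-.005,.22),-111.2,1,6)])
```

```text
[ 0.3331216  -0.19203813  0.24253697] -95.52743940768062 [ 0.43084766  0.32631414 -0.03785468  2.19273357  0.02061066  0.62164922
 -1.28902036] 1.85
leg [ 0.42  -0.005  0.22 ] -111.2 [-32, -11, 4, 0.046, 1] [-33, -10, 4, 0.045, 1] [-34, -9, 3, 0.046, 1] [-33, -7, 4, 0.045, 1] [-34, -5, 4, 0.046, 1] [-34, -4, 4, 0.046, 1]
```

>>> {"method": "play_rows", "body": {"steps": [-32, -11, 4, 0.046, 1, -33, -10, 4, 0.045, 1, -34, -9, 3, 0.046, 1, -33, -7, 4, 0.045, 1, -34, -5, 4, 0.046, 1, -34, -4, 4, 0.046, 1, 0, 0, 0, 0, 1]}}

```text
time_s: 2.72
position: [0.4205, -0.0041, 0.219]
ee_rot: [-1.783, 2.585, 0.0]
ft_force: [0.3, -0.1, -0.7]
finger_gap: 0.088
```

```bash
cat >> h.py <<'E'
def wray(uv,z,o=None):
    o=o or get_obs();m=camera_model("wrist");K=np.array(m["K"]);Tc=np.array(m["T_tool_cam"])
    M=R.from_rotvec(o["ee_rot"]).as_matrix();uv=np.atleast_2d(uv).astype(float)
    x=(uv[:,0]-K[0,2])/K[0,0];y=(uv[:,1]-K[1,2])/K[1,1];r=np.hypot(x,y)+1e-9
    d=np.c_[np.sin(r)*x/r,-np.sin(r)*y/r,-np.cos(r)]@(M@Tc[:3,:3]).T
    c=M@Tc[:3,3]+np.array(o["position"]);return c+d*((z-c[2])/d[:,2])[:,None]
E
python3 - <<'E'
from h import *
o=get_obs();print(o["position"],np.degrees(yaw()),o["q"])
im=snapshot("wrist");cv2.imwrite("pics/w1.png",im[:,:,::-1])
for d in outline_of("filling_knife","wrist")[:2]:
    ys,xs=np.nonzero(d["region"]);P=wray(np.c_[xs,ys],.008,o)[:,:2]
    print(d["conf"],d["rect"],len(xs));rr=cv2.minAreaRect((P*1000).astype(np.float32));print(rr,cv2.boxPoints(rr))
E
```

```text
[ 0.42051937 -0.00411978  0.21903781] -110.79505081022552 [-0.12676359  0.41274269  0.03965205  2.1404402  -0.03021978  0.5876565
 -1.99904514]
0.57 [293.0, 64.6, 333.8, 213.6] 3247
((453.17279052734375, -8.875656127929688), (50.259220123291016, 192.5148468017578), 69.04572296142578) [[354.29434     2.0805035]
 [534.0774    -66.7672   ]
 [552.0513    -19.831816 ]
 [372.2682     49.015884 ]]
```

View pics/w1.png

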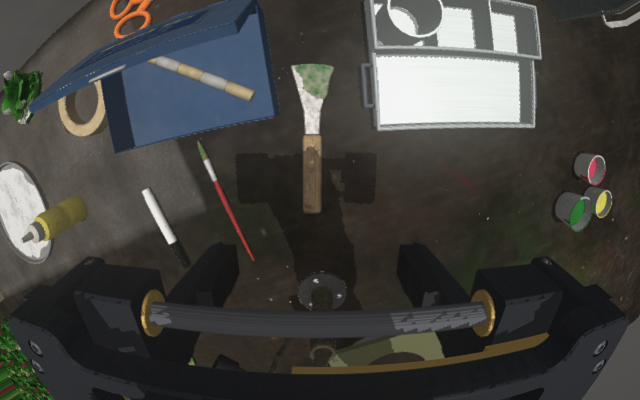

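The wrist view shows the knife at (293–334, 65–214), with its handle clear of the box and jaws already aligned. The caddy bay is at (377–535, 54–128).

Run:
```python
from h import *
plan([((.430,0.0,.06),-110.95,1,4),((.430,0,.0035),-110.95,1,3)])
# caddy check in the wrist picture: rims
print("bay rim corner -x-y",wray((535,128),.032)[0],cad([-.083,-.114,.032]),"-x+y",wray((374,129),.032)[0],cad([-.083,.114,.032]))
print("+x-y",wray((539,8),.05)[0],cad([.083,-.114,.05]))
```

```text
leg [0.43 0.   0.06] -110.95 [-3, -2, 40, -0.0, 1] [-2, -2, 40, -0.001, 1] [-3, -2, 39, -0.0, 1] [-2, -2, 40, -0.001, 1]
leg [0.43  0.    0.004] -110.95 [0, 0, 19, 0.0, 1] [0, 0, 19, 0.0, 1] [0, 0, 19, 0.0, 1]
bay rim corner -x-y [ 0.37234926 -0.31427636  0.032     ] [ 0.38224647 -0.31594695  0.032     ] -x+y [ 0.44108724 -0.08680294  0.032     ] [ 0.43799158 -0.09486669  0.032     ]
+x-y [ 0.5333367  -0.36575973  0.05      ] [ 0.54320842 -0.35653331  0.05      ]
```

>>> {"method": "play_rows", "body": {"steps": [-3, -2, 40, 0, 1, -2, -2, 40, 0, 1, -3, -2, 39, 0, 1, -2, -2, 40, 0, 1, 0, 0, 19, 0, 1, 0, 0, 19, 0, 1, 0, 0, 18, 0, 1, 0, 0, 0, 0, 0]}}

```text
time_s: 3.82
position: [0.4369, -0.0016, 0.0099]
ee_rot: [1.769, -2.583, -0.011]
ft_force: [0.9, 0.7, 0.3]
finger_gap: 0.0799
```

>>> {"method": "play_rows", "body": {"steps": [0, 0, 0, 0, 0, 0, 0, 0, 0, 0, 0, 0, 0, 0, 0]}}

```text
time_s: 4.2
position: [0.4368, -0.0004, 0.0107]
ee_rot: [1.771, -2.582, -0.011]
ft_force: [0.7, 0.0, 1.0]
finger_gap: 0.0502
```

>>> {"method": "play_rows", "body": {"steps": [0, 4, 4, 0, 0.6, 0, 3, 3, 0, 0.6]}}

```text
time_s: 4.45
position: [0.4339, 0.0023, 0.007]
ee_rot: [1.768, -2.577, -0.018]
ft_force: [-1.1, 0.6, -0.6]
finger_gap: 0.0527
```

>>> {"method": "play_rows", "body": {"steps": [0, 0, 0, 0, 0, 0, 0, 0, 0, 0, 0, 0, 0, 0, 0, 0, 0, 0, 0, 0, 0, 0, 0, 0, 0]}}

```text
time_s: 5.08
position: [0.4338, 0.0022, 0.0068]
ee_rot: [1.768, -2.577, -0.018]
ft_force: [1.3, 0.0, -0.1]
finger_gap: 0.005
```

Run:
```python
from h import *
o=get_obs();print(o["position"],np.degrees(yaw()),o["q"],o["finger_gap"],R.from_rotvec(o["ee_rot"]).as_matrix().round(3).tolist())
a=snapshot("wrist")[:,:,::-1];b=snapshot("side")[:,:,::-1];
A=a[60:360,170:470];B=cv2.resize(b[150:250,330:460],(390,300),interpolation=cv2.INTER_CUBIC)
cv2.imwrite("pics/w2.png",np.hstack([A,B]))
for c in("wrist","side","scene"):
  for d in outline_of("filling_knife",c)[:1]:
    ys,xs=np.nonzero(d["region"]);P=wray(np.c_[xs,ys],.008,o)[:,:2]
    print(c,d["conf"],d["rect"])
    if c=="wrist":rr=cv2.minAreaRect((P*1000).astype(np.float32));print(rr)
```

```text
[0.43384312 0.00221078 0.00681288] -111.08762545071815 [-0.10031497  0.87183212 -0.0151872   2.24789715  0.22008753  0.04327367
 -2.26910466] 0.00500954060703901 [[-0.36, -0.933, -0.02], [-0.933, 0.36, -0.0], [0.007, 0.019, -1.0]]
wrist 0.87 [277.0, 36.6, 372.1, 311.8]
((457.7298583984375, -19.36455535888672), (50.40007019042969, 179.72023010253906), 74.90805053710938)
side 0.84 [344.1, 185.4, 394.3, 220.4]
scene 0.68 [333.5, 198.5, 358.1, 241.7]
```

View pics/w2.png

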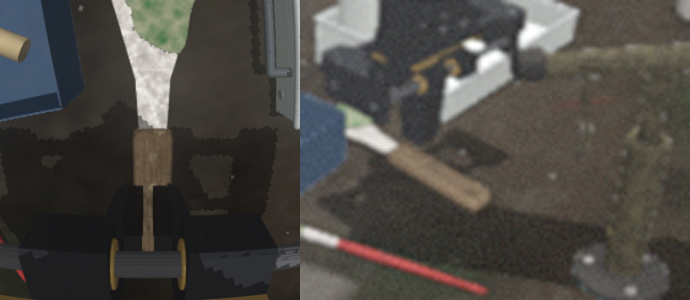

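Run:
```python
from h import *
o=get_obs();p=np.array(o["position"])
for z in(.0068,.02,.03,.04):print(z,w2pix("side",[p[0],p[1],z]),w2pix("scene",[p[0],p[1],z]))
P=wray([(305,190),(341,190),(305,241),(341,241)],.014,o);print(P.round(4))
b=snapshot("side")[:,:,::-1];s=snapshot("scene")[:,:,::-1]
B=cv2.resize(b[150:230,340:420],(400,400),interpolation=cv2.INTER_CUBIC);S=cv2.resize(s[170:250,310:390],(400,400),interpolation=cv2.INTER_CUBIC)
cv2.imwrite("pics/c3.png",np.hstack([B,S]))
```

```text
0.0068 [[368.43955597 205.48930753]] [[346.57498543 224.17080229]]
0.02 [[368.79445032 201.4549025 ]] [[346.86005932 219.71066952]]
0.03 [[369.06648428 198.36244644]] [[347.07845033 216.29382601]]
0.04 [[369.34130144 195.23835113]] [[347.29896644 212.8437341 ]]
[[ 0.466  -0.002   0.014 ]
 [ 0.4586 -0.0212  0.014 ]
 [ 0.4358  0.0102  0.014 ]
 [ 0.4278 -0.0103  0.014 ]]
```

View pics/c3.png

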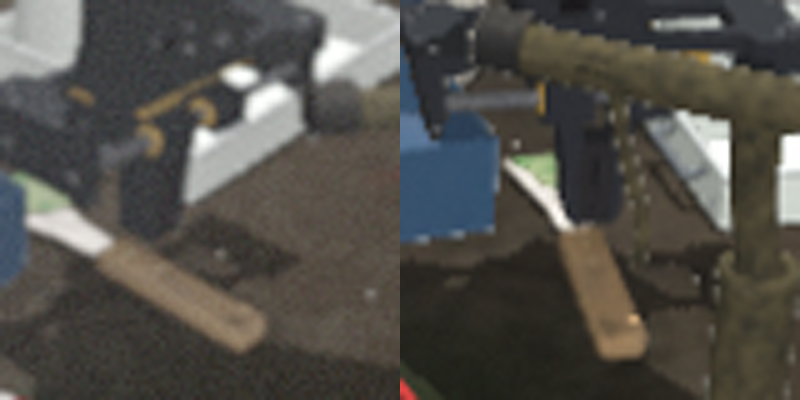

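>>> {"method": "play_rows", "body": {"steps": [0, 0, -15, 0, 0.35, 0, 0, -15, 0, 0.35, 0, 0, 0, 0, 0.35]}}

```text
time_s: 5.8
position: [0.435, 0.0022, 0.0374]
ee_rot: [1.768, -2.578, -0.017]
ft_force: [0.1, 0.7, -0.5]
finger_gap: 0.0281
```

```bash
cat >> h.py <<'E'
def toolpix(p):
    m=camera_model("wrist");K=np.array(m["K"]);T=np.linalg.inv(np.array(m["T_tool_cam"]))
    q=np.atleast_2d(p)@T[:3,:3].T+T[:3,3];x,y,z=q[:,0],-q[:,1],-q[:,2]
    rho=np.hypot(x,y);r=np.arctan2(rho,z);return np.c_[K[0,0]*r*x/rho+K[0,2],K[1,1]*r*y/rho+K[1,2]]
E
python3 - <<'E'
from h import *
o=get_obs();print(o["position"],o["finger_gap"],o["q"])
g=o["finger_gap"]/2
a=snapshot("wrist")[:,:,::-1].copy()
for z,c in((0,(0,0,255)),(-.019,(0,255,0)),(-.04,(255,0,0))):
    pts=toolpix([(s*g,y,z) for s in(-1,1) for y in(-.009,.009)]);print(z,pts.round(0).tolist())
    for u in pts:cv2.circle(a,tuple(int(v) for v in u),2,c,-1)
b=snapshot("side")[:,:,::-1];p=np.array(o["position"])
pp=w2pix("side",[p,p+[0,0,.019]]);print("side",pp)
b=b.copy()
for u in pp:cv2.circle(b,tuple(int(round(v)) for v in u),1,(0,0,255),-1)
A=cv2.resize(a[180:330,220:420],(533,400));B=cv2.resize(b[130:230,340:406],(264,400),interpolation=cv2.INTER_CUBIC)
cv2.imwrite("pics/c4.png",np.hstack([A,B]))
E
```

```text
[0.43502986 0.00220679 0.03741595] 0.02813972607417171 [-0.08462482  0.80185247 -0.03992972  2.23879716  0.21708803  0.12276104
 -2.26758474]
0 [[296.0, 221.0], [296.0, 247.0], [341.0, 221.0], [340.0, 247.0]]
-0.019 [[293.0, 234.0], [294.0, 262.0], [343.0, 234.0], [342.0, 262.0]]
-0.04 [[290.0, 251.0], [292.0, 281.0], [346.0, 251.0], [345.0, 281.0]]
side [[368.86331001 195.93057952]
 [369.38767515 189.92319016]]
```

View pics/c4.png

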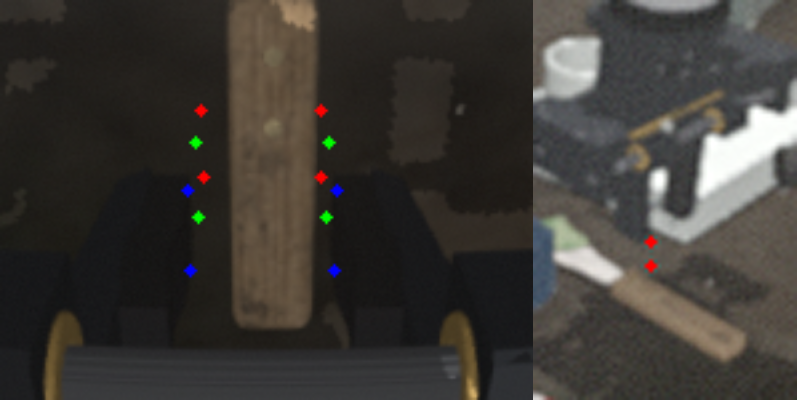

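Run:
```python
from h import *
plan([((.436,.002,.07),-110,0,1),((.452,.034,.07),-90,0,2),((.452,.034,-.018),-90,0,5)])
```

```text
leg [0.436 0.002 0.07 ] -110 [0, -2, -33, -0.019, 0]
leg [0.452 0.034 0.07 ] -90 [-18, -2, 0, -0.175, 0] [-17, -5, 0, -0.174, 0]
leg [ 0.452  0.034 -0.018] -90 [0, 0, 18, -0.0, 0] [0, 0, 17, -0.0, 0] [0, 0, 18, -0.0, 0] [0, 0, 17, -0.0, 0] [0, 0, 18, -0.0, 0]
```

>>> {"method": "play_rows", "body": {"steps": [0, -2, -33, -0.019, 0, -18, -2, 0, -0.175, 0, -17, -5, 0, -0.174, 0, 0, 0, 18, 0, 0, 0, 0, 17, 0, 0, 0, 0, 18, 0, 0, 0, 0, 17, 0, 0]}}

```text
time_s: 6.78
position: [0.451, 0.0336, -0.0019]
ee_rot: [2.211, -2.21, -0.024]
ft_force: [-0.3, 1.0, 0.2]
finger_gap: 0.0001
```

>>> {"method": "play_rows", "body": {"steps": [0, 0, 6, 0, 0, 0, 0, 6, 0, 0, 0, 0, 5, 0, 0, 0, 0, 0, 0, 0]}}

```text
time_s: 7.28
position: [0.4511, 0.0336, -0.0176]
ee_rot: [2.211, -2.211, -0.023]
ft_force: [0.2, -0.6, 0.1]
finger_gap: 0.0004
```

Run:
```python
from h import *
o=get_obs();print(o["position"],np.degrees(yaw()),o["q"],o["finger_gap"],o["ft_force"],R.from_rotvec(o["ee_rot"]).as_matrix()[:,2].round(3))
```

```text
[ 0.45114845  0.03360255 -0.01761177] -90.00502537060767 [-0.15693127  0.92670836 -0.0270355   2.19449892  0.41952102  0.04456708
 -2.16360456] 0.00041001170238791975 [ 0.19932227 -0.59497766  0.12165313] [-0.02 -0.   -1.  ]
```

>>> {"method": "play_rows", "body": {"steps": [0, 0, 3, 0, 0, 0, 0, 3, 0, 0, 0, 0, 3, 0, 0, 0, 0, 0, 0, 0]}}

```text
time_s: 7.78
position: [0.4516, 0.0336, -0.026]
ee_rot: [2.209, -2.213, -0.023]
ft_force: [0.2, 1.1, -0.8]
finger_gap: 0.0007
```

>>> {"method": "play_rows", "body": {"steps": [8, 0, 0, 0, 0, 8, 0, 0, 0, 0, 8, 0, 0, 0, 0, 8, 0, 0, 0, 0, 8, 0, 0, 0, 0, 8, 0, 0, 0, 0, 7, 0, 0, 0, 0, 0, 0, 0, 0, 0]}}

```text
time_s: 8.78
position: [0.4514, -0.0224, -0.0261]
ee_rot: [2.208, -2.212, -0.023]
ft_force: [0.9, -0.1, 0.3]
finger_gap: 0.0001
```

Run:
```python
from h import *
o=get_obs();print(o["position"],o["q"][5:],o["ft_force"])
for c in("side","scene"):
    snapshot(c)
    for d in outline_of("filling_knife",c)[:1]:
        ys,xs=np.nonzero(d["region"]);P=pix2world(c,np.c_[xs,ys],.008)[:,:2]
        rr=cv2.minAreaRect((P*1000).astype(np.float32));print(c,d["conf"],d["rect"],rr)
```

```text
[ 0.45144336 -0.02241733 -0.0260581 ] [ 0.04809337 -2.61890759] [ 0.89709112 -0.0893813   0.32462275]
side 0.48 [372.2, 193.2, 401.5, 209.2] ((403.75946044921875, -36.840057373046875), (29.355587005615234, 96.27883911132812), 69.31082916259766)
scene 0.55 [361.3, 199.1, 369.2, 236.3] ((441.2554931640625, -53.955810546875), (26.771263122558594, 177.03741455078125), 65.48555755615234)
```

>>> {"method": "play_rows", "body": {"steps": [-6, 0, -10, 0, 1, 0, 0, -30, 0, 1, 0, 0, -50, 0, 1, 0, 0, -50, 0, 1, 0, 10, -40, 0, 1, 0, 10, 0, 0, 1, 0, 0, 0, 0, 1]}}

```text
time_s: 9.85
position: [0.434, -0.0158, 0.1538]
ee_rot: [2.209, -2.209, -0.025]
ft_force: [0.0, -0.5, 0.7]
finger_gap: 0.0683
```

Run:
```python
from h import *
o=get_obs();print(o["position"],np.degrees(yaw()),o["q"],R.from_rotvec(o["ee_rot"]).as_matrix()[:,2].round(3))
cv2.imwrite("pics/w5.png",snapshot("wrist")[:,:,::-1])
for d in outline_of("filling_knife","wrist")[:2]:
    ys,xs=np.nonzero(d["region"]);P=wray(np.c_[xs,ys],.008,o)[:,:2]
    rr=cv2.minAreaRect((P*1000).astype(np.float32));print(d["conf"],d["rect"],rr,cv2.boxPoints(rr))
for d in outline_of("caddy","wrist")[:1]:
    ys,xs=np.nonzero(d["region"]);print(d["conf"],d["rect"]);np.save("cadreg.npy",d["region"])
```

```text
[ 0.43403467 -0.0158201   0.15382835] -89.981561070505 [ 0.33597536  0.61459662 -0.6330688   2.13857469  0.63351693  0.60707962
 -2.32577888] [-0.023 -0.001 -1.   ]
0.95 [310.3, 71.5, 409.6, 243.3] ((446.8819580078125, -59.008689880371094), (50.42741394042969, 194.62135314941406), 71.85102844238281) [[ 346.55872    -52.65683  ]
 [ 531.4977    -113.27919  ]
 [ 547.2052     -65.36055  ]
 [ 362.26624     -4.7381897]]
0.37 [104.4, 138.5, 129.3, 243.7] ((414.7113037109375, 241.8325653076172), (136.66725158691406, 20.481765747070312), 1.546369194984436) [[346.1262  250.22566]
 [346.67892 229.75136]
 [483.29642 233.43947]
 [482.74368 253.91377]]
0.85 [383.5, 18.0, 597.3, 226.2]
```

View pics/w5.png

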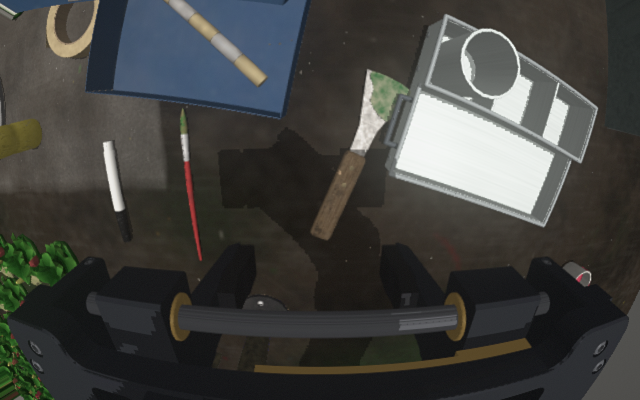

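The wrist view shows the knife at (310–410, 72–243), parallel to before and now about 45 mm clear of the box, near the caddy. The caddy corners are at about (390,175), (546,225), (597,107) and (446,17), with the cup rim at (490,62). The fingertips physically end about 28 mm short of the stated TCP.

Run:
```python
from h import *
o=get_obs()
for n,uv,q in(("-x+y",(390,175),(-.083,.114,.032)),("-x-y",(546,225),(-.083,-.114,.032)),("+x+y",(446,16),(.083,.114,.05)),("+x-y",(597,107),(.083,-.114,.05)),("cup",(490,63),(.0465,.0755,.09))):
    print(n,wray(uv,q[2],o)[0].round(4),cad(q).round(4))
plan([((.431,-.054,.15),72,.5,16),((.431,-.054,.02),72,.5,6),((.431,-.054,-.02),72,.5,5)])
```

```text
-x+y [ 0.4416 -0.0877  0.032 ] [ 0.438  -0.0949  0.032 ]
-x-y [ 0.3804 -0.3124  0.032 ] [ 0.3822 -0.3159  0.032 ]
+x+y [ 0.6024 -0.1335  0.05  ] [ 0.599  -0.1355  0.05  ]
+x-y [ 0.5416 -0.3541  0.05  ] [ 0.5432 -0.3565  0.05  ]
cup [ 0.5567 -0.158   0.09  ] [ 0.5541 -0.1639  0.09  ]
leg
 [ 0.431 -0.054  0.15 ]
 72
 [2, 0, 0, -0.177, 0.5]
 [3, 1, 0, -0.176, 0.5]
 [2, 1, 1, -0.177, 0.5]
 [2, 1, 0, -0.177, 0.5]
 [1, 2, 0, -0.177, 0.5]
 [2, 2, 0, -0.176, 0.5]
 [1, 2, 0, -0.177, 0.5]
 [0, 3, 1, -0.177, 0.5]
 [0, 2, 0, -0.176, 0.5]
 [0, 3, 0, -0.177, 0.5]
 [-1, 2, 0, -0.177, 0.5]
 [-1, 2, 0, -0.176, 0.5]
 [-1, 2, 1, -0.177, 0.5]
 [-2, 2, 0, -0.177, 0.5]
 [-2, 1, 0, -0.177, 0.5]
 [-2, 1, 0, -0.176, 0.5]
leg [ 0.431 -0.054  0.02 ] 72 [0, 0, 22, -0.0, 0.5] [0, 0, 21, -0.0, 0.5] [0, 0, 22, -0.0, 0.5] [0, 0, 22, -0.0, 0.5] [0, 0, 22, -0.0, 0.5] [0, 0, 21, -0.0, 0.5]
leg [ 0.431 -0.054 -0.02 ] 72 [0, 0, 8, -0.0, 0.5] [0, 0, 8, -0.0, 0.5] [0, 0, 8, -0.0, 0.5] [0, 0, 8, -0.0, 0.5] [0, 0, 8, -0.0, 0.5]
```

>>> {"method": "play_rows", "body": {"steps": [2, 0, 0, -0.177, 0.5, 3, 1, 0, -0.176, 0.5, 2, 1, 1, -0.177, 0.5, 2, 1, 0, -0.177, 0.5, 1, 2, 0, -0.177, 0.5, 2, 2, 0, -0.176, 0.5, 1, 2, 0, -0.177, 0.5, 0, 3, 1, -0.177, 0.5]}}

```text
time_s: 11.0
position: [0.4331, -0.0347, 0.1514]
ee_rot: [3.131, -0.237, -0.036]
ft_force: [0.0, -0.6, -0.8]
finger_gap: 0.044
```

>>> {"method": "play_rows", "body": {"steps": [0, 2, 0, -0.176, 0.5, 0, 3, 0, -0.177, 0.5, -1, 2, 0, -0.177, 0.5, -1, 2, 0, -0.176, 0.5, -1, 2, 1, -0.177, 0.5, -2, 2, 0, -0.177, 0.5, -2, 1, 0, -0.177, 0.5, -2, 1, 0, -0.176, 0.5]}}

```text
time_s: 12.0
position: [0.4314, -0.0535, 0.1503]
ee_rot: [-2.525, -1.845, 0.029]
ft_force: [-0.2, -0.0, -0.2]
finger_gap: 0.0445
```

```bash
sed -i 's/^CAD=.*/CAD=(np.array([.491,-.2235,0]),-.258)/' h.py
python3 - <<'E'
from h import *
o=get_obs();print(o["position"],np.degrees(yaw()),o["q"],R.from_rotvec(o["ee_rot"]).as_matrix()[:,2].round(3))
snapshot("wrist")
for d in outline_of("filling_knife","wrist")[:1]:
    ys,xs=np.nonzero(d["region"]);P=wray(np.c_[xs,ys],.008,o)[:,:2]
    rr=cv2.minAreaRect((P*1000).astype(np.float32));print(d["conf"],d["rect"],rr)
plan([((.431,-.054,.02),72,.5,6),((.431,-.054,-.024),72,.5,5)])
E
```

```text
[ 0.43135202 -0.05354277  0.15032097] 72.30786867571486 [ 0.75072297  0.91136387 -1.34412612  2.12652384  1.03999683  1.08564585
  0.10583762] [-0.024  0.001 -1.   ]
0.76 [300.1, 109.9, 343.3, 277.6] ((449.0405578613281, -58.499298095703125), (46.50644302368164, 194.19801330566406), 71.66310119628906)
leg [ 0.431 -0.054  0.02 ] 72 [0, 0, 22, -0.0, 0.5] [0, 0, 21, -0.0, 0.5] [0, 0, 22, -0.0, 0.5] [0, 0, 22, -0.0, 0.5] [0, 0, 21, -0.0, 0.5] [-1, 0, 22, -0.0, 0.5]
leg [ 0.431 -0.054 -0.024] 72 [0, 0, 9, -0.0, 0.5] [0, 0, 9, -0.0, 0.5] [0, 0, 8, -0.0, 0.5] [0, 0, 9, -0.0, 0.5] [0, 0, 9, -0.0, 0.5]
```

>>> {"method": "play_rows", "body": {"steps": [0, 0, 22, 0, 0.5, 0, 0, 21, 0, 0.5, 0, 0, 22, 0, 0.5, 0, 0, 22, 0, 0.5, 0, 0, 21, 0, 0.5, -1, 0, 22, 0, 0.5, 0, 0, 9, 0, 0.5, 0, 0, 9, 0, 0.5]}}

```text
time_s: 13.1
position: [0.4282, -0.0544, 0.0031]
ee_rot: [-2.533, -1.837, 0.027]
ft_force: [-0.2, -0.3, -0.3]
finger_gap: 0.0443
```

>>> {"method": "play_rows", "body": {"steps": [0, 0, 8, 0, 0.5, 0, 0, 8, 0, 0.5, 0, 0, 5, 0, 0.5, 0, 0, 0, 0, 0.5]}}

```text
time_s: 13.6
position: [0.4275, -0.0546, -0.0178]
ee_rot: [-2.532, -1.838, 0.028]
ft_force: [-0.0, -0.3, 0.5]
finger_gap: 0.0439
```

Run:
```python
from h import *
o=get_obs();print(o["position"],np.degrees(yaw()),o["q"],o["ft_force"],R.from_rotvec(o["ee_rot"]).as_matrix()[:,2].round(3))
```

```text
[ 0.42748471 -0.05463004 -0.01777078] 71.96250440880158 [ 0.63572059  1.19831662 -1.10997656  2.22478374  1.50040666  0.99023399
 -0.21715933] [-0.02800422 -0.3033901   0.52243909] [-0.022  0.    -1.   ]
```

>>> {"method": "play_rows", "body": {"steps": [0, 3, 3, 0, 0.5, 0, 3, 3, 0, 0.5, 0, 0, 0, 0, 0, 0, 0, 0, 0, 0, 0, 0, 0, 0, 0, 0, 0, 0, 0, 0]}}

```text
time_s: 14.35
position: [0.4332, -0.0564, -0.0236]
ee_rot: [-2.532, -1.839, 0.027]
ft_force: [-0.6, 0.7, 0.3]
finger_gap: 0.0232
```

>>> {"method": "play_rows", "body": {"steps": [0, 0, -20, 0, 0, 0, 0, -40, 0, 0, 0, 0, -40, 0, 0, 0, 0, -40, 0, 0]}}

```text
time_s: 14.85
position: [0.4358, -0.0567, 0.1175]
ee_rot: [-2.532, -1.839, 0.029]
ft_force: [0.6, 0.3, -0.4]
finger_gap: 0.0233
```

Run:
```python
from h import *
o=get_obs();print(o["position"],o["finger_gap"],o["q"])
t=cad([-.035,.002,0]);print(t)
plan([((t[0],t[1],.115),np.degrees(CAD[1]),0,10)])
```

```text
[ 0.43577111 -0.05667807  0.1174793 ] 0.023335732612646227 [ 0.71933336  0.95047671 -1.27112135  2.14518737  1.11593825  1.03565827
  0.06159829]
[ 0.45766872 -0.21263604  0.        ]
leg
 [ 0.458 -0.213  0.115]
 -14.78231111437524
 [-14, 7, 0, 0.151, 0]
 [-13, 9, 0, 0.152, 0]
 [-12, 11, 1, 0.151, 0]
 [-9, 12, 0, 0.152, 0]
 [-8, 14, 0, 0.151, 0]
 [-6, 15, 0, 0.152, 0]
 [-3, 15, 1, 0.151, 0]
 [-1, 16, 0, 0.152, 0]
 [2, 15, 0, 0.151, 0]
 [3, 16, 0, 0.152, 0]
```

>>> {"method": "play_rows", "body": {"steps": [-14, 7, 0, 0.151, 0, -13, 9, 0, 0.152, 0, -12, 11, 1, 0.151, 0, -9, 12, 0, 0.152, 0, -8, 14, 0, 0.151, 0, -6, 15, 0, 0.152, 0, -3, 15, 1, 0.151, 0, -1, 16, 0, 0.152, 0]}}

```text
time_s: 15.85
position: [0.453, -0.1822, 0.1138]
ee_rot: [-3.141, -0.062, 0.035]
ft_force: [0.3, 0.0, 0.3]
finger_gap: 0.0233
```

>>> {"method": "play_rows", "body": {"steps": [2, 15, 0, 0.151, 0, 3, 16, 0, 0.152, 0, 0, 0, 0, 0, 0]}}

```text
time_s: 16.23
position: [0.4569, -0.214, 0.1137]
ee_rot: [3.111, -0.406, -0.035]
ft_force: [0.0, 0.5, -1.1]
finger_gap: 0.0235
```

Run:
```python
from h import *
o=get_obs();print(o["position"],np.degrees(yaw()),o["finger_gap"],o["q"],R.from_rotvec(o["ee_rot"]).as_matrix()[:,2].round(3))
cv2.imwrite("pics/w6.png",snapshot("wrist")[:,:,::-1])
for d in outline_of("filling_knife","wrist")[:1]:
    z=o["position"][2]+.0236+.007
    ys,xs=np.nonzero(d["region"]);P=wray(np.c_[xs,ys],z,o)[:,:2]
    rr=cv2.minAreaRect((P*1000).astype(np.float32));print(d["conf"],d["rect"],rr)
    L=(P-CAD[0][:2])@np.array([[np.cos(CAD[1]),-np.sin(CAD[1])],[np.sin(CAD[1]),np.cos(CAD[1])]]);print("local",L.min(0),L.max(0))
```

```text
[ 0.45686837 -0.21399883  0.11368316] -14.886972240146005 0.02345012884765062 [ 0.89650207  0.87002134 -0.97931736  1.9703459   0.96140607  0.89083803
 -0.87977532] [-0.023 -0.001 -1.   ]
0.55 [289.8, 103.6, 345.2, 365.7] ((453.54296875, -215.69161987304688), (168.86968994140625, 38.6966438293457), 76.63228607177734)
local [-0.05552105 -0.08686362] [-0.01680941  0.08231954]
```

View pics/w6.png

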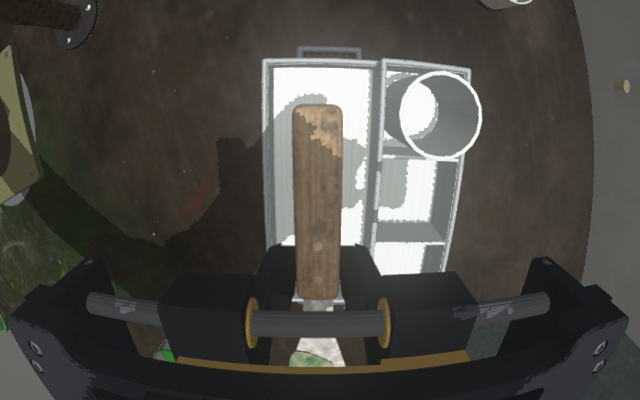

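>>> {"method": "play_rows", "body": {"steps": [1, -4, 25, 0, 0, 1, 0, 25, 0, 0, 1, 0, 25, 0, 0, 0, 0, 20, 0, 0, 0, 0, 10, 0, 0, 0, 0, 0, 0, 0]}}

```text
time_s: 17.08
position: [0.4589, -0.2089, 0.0086]
ee_rot: [3.113, -0.403, -0.035]
ft_force: [0.3, 0.4, 1.0]
finger_gap: 0.0233
```

>>> {"method": "play_rows", "body": {"steps": [0, 0, 7, 0, 0, 0, 0, 7, 0, 0, 0, 0, 6, 0, 0, 0, 0, 0, 0, 0]}}

```text
time_s: 17.58
position: [0.4583, -0.2097, -0.0116]
ee_rot: [3.112, -0.405, -0.035]
ft_force: [0.2, -0.2, -0.2]
finger_gap: 0.0234
```

>>> {"method": "play_rows", "body": {"steps": [0, 0, 3, 0, 0, 0, 0, 3, 0, 0, 0, 0, 0, 0, 0, 0, 0, 0, 0, 0.42, 0, 0, 0, 0, 0.42, 0, 0, 0, 0, 0.42]}}

```text
time_s: 18.32
position: [0.4587, -0.2097, -0.0171]
ee_rot: [3.112, -0.405, -0.033]
ft_force: [0.4, -0.2, -0.4]
finger_gap: 0.0371
```

>>> {"method": "play_rows", "body": {"steps": [0, 0, 0, 0, 0.42, 0, 0, -10, 0, 0.42, 0, 0, -25, 0, 0.42, 0, 0, -40, 0, 0.42, 0, 0, -50, 0, 0.42, 0, 0, -40, 0, 0.6, 0, 0, -20, 0, 0.6, 0, 0, 0, 0, 0.6]}}

```text
time_s: 19.32
position: [0.4635, -0.2097, 0.1695]
ee_rot: [3.112, -0.405, -0.028]
ft_force: [0.4, -0.8, -1.2]
finger_gap: 0.053
```

```bash
cat >> h.py <<'E'
def loc(P):
    return (P-CAD[0][:2])@np.array([[np.cos(CAD[1]),-np.sin(CAD[1])],[np.sin(CAD[1]),np.cos(CAD[1])]])
def knife():
    for c in("side","scene"):
        snapshot(c)
        for d in outline_of("filling_knife",c)[:1]:
            ys,xs=np.nonzero(d["region"]);L=loc(pix2world(c,np.c_[xs,ys],.012)[:,:2]);print(c,d["conf"],d["rect"],"local",L.min(0).round(3),L.max(0).round(3))
E
python3 - <<'E'
from h import *
knife()
o=get_obs();print(o["position"],np.degrees(yaw()),o["q"])
snapshot("wrist")
for d in outline_of("filling_knife","wrist")[:1]:
    ys,xs=np.nonzero(d["region"]);L=loc(wray(np.c_[xs,ys],.011,o)[:,:2]);print(d["conf"],"wrist",L.min(0).round(3),L.max(0).round(3))
E
```

```text
side 0.7 [372.1, 155.4, 409.6, 178.3] local [-0.052 -0.105] [-0.016  0.079]
[ 0.46163722 -0.20966793  0.16675364] -14.82937161125099 [ 0.91867609  0.79642193 -1.03425858  1.91532774  0.8396742   0.97221071
 -0.78545687]
0.59 wrist [-0.061 -0.109] [-0.01   0.086]
```

Knife is in the bay (local x≈-0.035, y≈-0.012 relative to caddy). In the wrist picture before lowering, the handle was centred over the bay at (292–345, 105–300). Now the marker.

Run:
```python
from h import *
plan([((.415,.235,.17),90,.6,12)])
o=get_obs()
print("free?",wray([(590,200),(560,120),(590,100)],0,o).round(3).tolist())
```

```text
leg
 [0.415 0.235 0.17 ]
 90
 [-13, -35, 0, -0.152, 0.6]
 [-8, -36, -1, -0.153, 0.6]
 [-2, -37, 0, -0.152, 0.6]
 [3, -38, 0, -0.153, 0.6]
 [9, -36, 0, -0.152, 0.6]
 [15, -34, -1, -0.153, 0.6]
 [19, -32, 0, -0.152, 0.6]
 [24, -28, 0, -0.153, 0.6]
 [28, -25, 0, -0.152, 0.6]
 [32, -19, -1, -0.153, 0.6]
 [34, -15, 0, -0.152, 0.6]
 [36, -10, 0, -0.152, 0.6]
free? [[0.862, -0.344, 0.0], [0.795, -0.21, 0.0], [0.865, -0.19, 0.0]]
```

>>> {"method": "play_rows", "body": {"steps": [-13, -35, -5, -0.152, 0.6, -8, -36, -5, -0.153, 0.6, -2, -37, -5, -0.152, 0.6, 3, -38, -5, -0.153, 0.6, 9, -36, 0, -0.152, 0.6, 15, -34, 0, -0.153, 0.6, 19, -32, 0, -0.152, 0.6, 24, -28, 0, -0.153, 0.6]}}

```text
time_s: 20.62
position: [0.4312, 0.0875, 0.1878]
ee_rot: [-2.773, -1.455, 0.032]
ft_force: [-0.2, 0.3, 0.2]
finger_gap: 0.0532
```

>>> {"method": "play_rows", "body": {"steps": [28, -25, 0, -0.152, 0.6, 32, -19, 0, -0.153, 0.6, 34, -15, 0, -0.152, 0.6, 36, -10, 0, -0.152, 0.6, 0, 0, 0, 0, 0.6]}}

```text
time_s: 21.25
position: [0.4148, 0.2377, 0.1885]
ee_rot: [-2.205, -2.213, 0.023]
ft_force: [0.3, -0.4, -0.8]
finger_gap: 0.0529
```

```bash
cat >> h.py <<'E'
def seen(n,z,k=1):
    o=get_obs();snapshot("wrist")
    for d in outline_of(n,"wrist")[:k]:
        ys,xs=np.nonzero(d["region"]);P=wray(np.c_[xs,ys],z,o)[:,:2];rr=cv2.minAreaRect((P*1000).astype(np.float32))
        print(n,round(d["conf"],2),np.round(d["rect"]),"c",np.round(rr[0],1),"size",np.round(rr[1],1),"ang",round(rr[2],1))
E
python3 - <<'E'
from h import *
o=get_obs();print(o["position"],np.degrees(yaw()),o["q"],R.from_rotvec(o["ee_rot"]).as_matrix()[:,2].round(3))
seen("marker",.0085,2)
E
```

```text
[0.41476042 0.23773238 0.18852003] 90.21021506572004 [ 0.12729197  0.90492525 -1.38943803  1.97106967  0.96015208  1.18619825
 -0.08120384] [-0.023  0.002 -1.   ]
marker 0.7 [314. 118. 325. 233.] c [416.2 241.5] size [136.5  15.2] ang 0.6
```

Run:
```python
from h import *
plan([((.4645,.2418,.10),90.5,.6,4),((.4645,.2418,-.023),90.5,.5,7)])
```

```text
leg [0.464 0.242 0.1  ] 90.5 [2, 12, 22, -0.002, 0.6] [2, 12, 22, -0.003, 0.6] [2, 13, 22, -0.002, 0.6] [1, 12, 22, -0.003, 0.6]
leg [ 0.464  0.242 -0.023] 90.5 [0, 0, 18, 0.0, 0.5] [0, 0, 17, 0.0, 0.5] [0, 0, 18, 0.0, 0.5] [0, 0, 17, 0.0, 0.5] [0, 0, 18, 0.0, 0.5] [0, 0, 17, 0.0, 0.5] [0, 0, 18, 0.0, 0.5]
```

>>> {"method": "play_rows", "body": {"steps": [2, 12, 22, -0.002, 0.6, 2, 12, 22, -0.003, 0.6, 2, 13, 22, -0.002, 0.6, 1, 12, 22, -0.003, 0.6, 0, 0, 18, 0, 0.5, 0, 0, 17, 0, 0.5, 0, 0, 18, 0, 0.5, 0, 0, 17, 0, 0.5]}}

```text
time_s: 22.35
position: [0.4612, 0.2419, 0.0287]
ee_rot: [-2.2, -2.221, 0.024]
ft_force: [0.8, -0.6, 0.1]
finger_gap: 0.0441
```

>>> {"method": "play_rows", "body": {"steps": [0, 0, 18, 0, 0.5, 0, 0, 17, 0, 0.5, 0, 0, 14, 0, 0.5, 0, 0, 0, 0, 0.5]}}

```text
time_s: 22.85
position: [0.4597, 0.2415, -0.0204]
ee_rot: [-2.2, -2.221, 0.027]
ft_force: [0.7, -0.0, -0.0]
finger_gap: 0.0438
```

>>> {"method": "play_rows", "body": {"steps": [0, 0, 4, 0, 0.5, 0, 0, 0, 0, 0, 0, 0, 0, 0, 0, 0, 0, 0, 0, 0, 0, 0, 0, 0, 0, 0, 0, 0, 0, 0]}}

```text
time_s: 23.6
position: [0.4604, 0.2421, -0.0231]
ee_rot: [-2.2, -2.221, 0.023]
ft_force: [-0.0, 0.2, 2.1]
finger_gap: 0.0119
```

>>> {"method": "play_rows", "body": {"steps": [0, 0, -20, 0, 0, 0, 0, -50, 0, 0, 0, 0, -60, 0, 0, 0, 0, -60, 0, 0, 0, 0, 0, 0, 0]}}

```text
time_s: 24.22
position: [0.4658, 0.2444, 0.171]
ee_rot: [-2.201, -2.221, 0.011]
ft_force: [-0.7, -0.0, -0.1]
finger_gap: 0.0117
```

Run:
```python
from h import *
o=get_obs();print(o["position"],np.degrees(yaw()),o["q"],o["finger_gap"])
P={}
for c in("scene","side"):
    snapshot(c)
    for d in outline_of("marker",c)[:1]:
        ys,xs=np.nonzero(d["region"]);print(c,round(d["conf"],2),np.round(d["rect"]),cv2.minAreaRect(np.c_[xs,ys].astype(np.float32)))
# cup rim press: grip point local
g=cad([.0975,.0755,0]);print("G",g,"cup",cad([.0465,.0755,0]))
plan([((.50,.0,.19),0,0,10),((g[0],g[1],.15),np.degrees(CAD[1])-90,0,10)])
```

```text
[0.46584413 0.24441648 0.17104374] 90.51631678628056 [ 0.11685646  0.95874003 -1.33364644  1.86290049  0.99801894  1.20860091
  0.01781512] 0.011670429797654544
scene 0.73 [243. 159. 272. 191.] ((256.75, 174.25), (36.769554138183594, 7.77817440032959), 45.0)
side 0.61 [325. 178. 373. 199.] ((345.37615966796875, 191.41285705566406), (51.53105545043945, 8.620436668395996), 16.699243545532227)
G [ 0.60453658 -0.17537574  0.        ] cup [ 0.55522457 -0.16236323  0.        ]
leg
 [0.5  0.   0.19]
 0
 [-24, 3, -2, 0.158, 0]
 [-23, 8, -3, 0.158, 0]
 [-22, 10, -2, 0.158, 0]
 [-20, 14, -3, 0.158, 0]
 [-18, 17, -2, 0.158, 0]
 [-14, 20, -3, 0.158, 0]
 [-11, 21, -2, 0.158, 0]
 [-8, 24, -3, 0.158, 0]
 [-4, 24, -2, 0.158, 0]
 [-1, 24, -3, 0.158, 0]
leg
 [ 0.605 -0.175  0.15 ]
 -104.78231111437523
 [10, 18, 4, 0.183, 0]
 [14, 15, 4, 0.183, 0]
 [16, 12, 4, 0.183, 0]
 [18, 10, 4, 0.183, 0]
 [20, 6, 4, 0.183, 0]
 [20, 2, 4, 0.182, 0]
 [20, -1, 4, 0.183, 0]
 [20, -5, 4, 0.183, 0]
 [19, -9, 4, 0.183, 0]
 [16, -11, 4, 0.183, 0]
```

Run:
```python
from h import *
print(tri((243.7,161.2),(320.7,184)).round(3),tri((269.8,187.3),(370,198.8)).round(3))
seen("marker",.19,2)
```

```text
[0.448 0.257 0.216] [0.349 0.241 0.2  ]
marker 0.71 [299.  38. 334. 298.] c [421.3 241.1] size [145.5  16.7] ang 1.4
```

>>> {"method": "play_rows", "body": {"steps": [0, 0, 60, 0, 0, 0, 0, 60, 0, 0, 0, 0, 50, 0, 0, 0, 0, 22, 0, 0, 0, 0, 0, 0, 0.4, 0, 0, 0, 0, 0.4, 0, 0, 4, 0, 0.4, 0, 0, 4, 0, 0.4]}}

```text
time_s: 25.52
position: [0.4604, 0.2421, -0.0313]
ee_rot: [-2.201, -2.222, 0.022]
ft_force: [-3.5, -9.7, 40.5]
finger_gap: 0.0351
```

>>> {"method": "play_rows", "body": {"steps": [0, 0, 3, 0, 0.4, 0, 0, 0, 0, 0.4]}}

```text
time_s: 25.78
position: [0.4605, 0.2421, -0.0313]
ee_rot: [-2.201, -2.224, 0.02]
ft_force: [-4.4, -9.8, 41.1]
finger_gap: 0.0352
```

>>> {"method": "play_rows", "body": {"steps": [0, 0, -4, 0, 0.4, 0, 0, 0, 0, 0.4]}}

```text
time_s: 26.02
position: [0.4607, 0.2422, -0.0311]
ee_rot: [-2.201, -2.221, 0.021]
ft_force: [-0.0, -2.1, 11.4]
finger_gap: 0.0354
```

>>> {"method": "play_rows", "body": {"steps": [0, 0, 0, 0, 0, 0, 0, 0, 0, 0, 0, 0, 0, 0, 0, 0, 0, 0, 0, 0]}}

```text
time_s: 26.52
position: [0.4608, 0.2428, -0.0311]
ee_rot: [-2.201, -2.221, 0.02]
ft_force: [-0.1, -1.7, 11.8]
finger_gap: 0.0127
```

Run:
```python
from h import *
o=get_obs();print(o["position"],o["finger_gap"],o["ft_force"])
a=snapshot("wrist")[:,:,::-1];b=snapshot("side")[:,:,::-1]
A=cv2.resize(a[90:310,220:420],(400,440));B=cv2.resize(b[220:300,290:390],(400,320),interpolation=cv2.INTER_CUBIC)
cv2.imwrite("pics/m1.png",np.hstack([A,np.vstack([B,np.zeros((120,400,3),np.uint8)])]))
```

```text
[ 0.46081308  0.24278814 -0.03105898] 0.012655592996006337 [-0.06753603 -1.66294364 11.84145032]
```

View pics/m1.png

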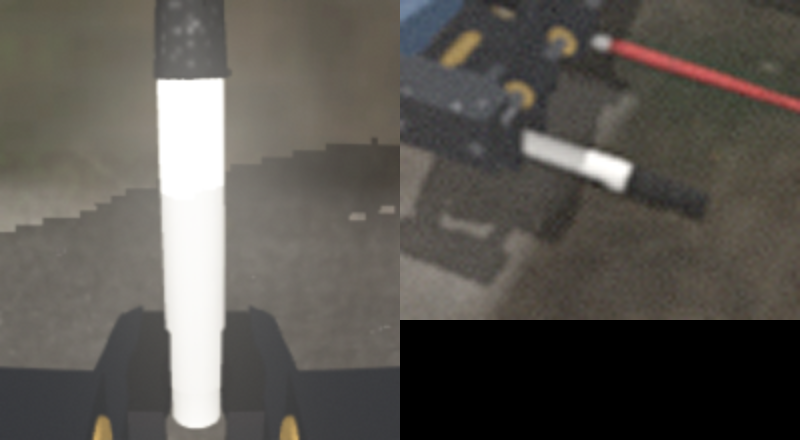

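The white tail of the pen steps down to about 12 mm where the fingers hold it, which explains the gap. The pen lies straight along the tool's y axis.

>>> {"method": "play_rows", "body": {"steps": [0, 0, -20, 0, 0, 0, 0, -60, 0, 0, 0, 0, -60, 0, 0, 0, 0, -60, 0, 0, 0, 0, -15, 0, 0]}}

```text
time_s: 27.25
position: [0.4658, 0.2436, 0.1859]
ee_rot: [-2.201, -2.221, 0.015]
ft_force: [-0.4, 0.2, -0.7]
finger_gap: 0.0126
```

Run:
```python
from h import *
S=lambda x,y:(150+x/2.5,140+y/2.5)
D=lambda x,y:(190+x/3,120+y/3)
print("lid top R",tri(S(432,5),D(405,48)),"L",tri(S(216,20),D(220,150)))
o=get_obs();print(o["position"],o["finger_gap"]);seen("marker",o["position"][2]+.04)
g=cad([.0975,.0755,0])
plan([((.46,.0,.185),0,0,10),((.49,-.16,.18),-15,0,4),((g[0],g[1],.16),np.degrees(CAD[1])-90,0,9)])
```

```text
lid top R [ 0.56949157 -0.00092267  0.18079244] L [0.61175978 0.21862415 0.18335474]
[0.46584237 0.24364029 0.18594034] 0.012636010630529684
marker 0.73 [296.  27. 333. 303.] c [418.7 242.5] size [138.7  17. ] ang 1.2
leg
 [0.46  0.    0.185]
 0
 [-24, -1, 0, 0.158, 0]
 [-24, 3, 0, 0.158, 0]
 [-23, 7, 0, 0.158, 0]
 [-22, 11, -1, 0.158, 0]
 [-20, 13, 0, 0.158, 0]
 [-18, 17, 0, 0.158, 0]
 [-15, 19, 0, 0.158, 0]
 [-11, 22, 0, 0.157, 0]
 [-8, 22, 0, 0.158, 0]
 [-4, 24, -1, 0.158, 0]
leg [ 0.49 -0.16  0.18] -15 [7, 40, 1, 0.066, 0] [10, 40, 2, 0.065, 0] [13, 38, 1, 0.066, 0] [15, 38, 1, 0.065, 0]
leg
 [ 0.605 -0.175  0.16 ]
 -104.78231111437523
 [13, -2, 2, 0.174, 0]
 [12, -3, 3, 0.174, 0]
 [11, -6, 2, 0.174, 0]
 [11, -8, 2, 0.174, 0]
 [8, -9, 2, 0.175, 0]
 [7, -11, 3, 0.174, 0]
 [5, -12, 2, 0.174, 0]
 [3, -13, 2, 0.174, 0]
 [1, -13, 2, 0.174, 0]
```

>>> {"method": "play_rows", "body": {"steps": [-24, -1, 0, 0.158, 0, -24, 3, 0, 0.158, 0, -23, 7, 0, 0.158, 0, -22, 11, -1, 0.158, 0, -20, 13, 0, 0.158, 0, -18, 17, 0, 0.158, 0, -15, 19, 0, 0.158, 0, -11, 22, 0, 0.157, 0]}}

```text
time_s: 28.35
position: [0.4594, 0.0459, 0.1815]
ee_rot: [-3.101, -0.487, 0.04]
ft_force: [0.3, -0.5, -0.3]
finger_gap: 0.0127
```

>>> {"method": "play_rows", "body": {"steps": [-8, 22, 0, 0.158, 0, -4, 24, -1, 0.158, 0, 7, 40, 1, 0.066, 0, 10, 40, 2, 0.065, 0, 13, 38, 1, 0.066, 0, 15, 38, 1, 0.065, 0]}}

```text
time_s: 29.1
position: [0.488, -0.1619, 0.1766]
ee_rot: [3.111, -0.412, -0.041]
ft_force: [0.8, 0.9, 0.7]
finger_gap: 0.0125
```

>>> {"method": "play_rows", "body": {"steps": [13, -2, 2, 0.174, 0, 12, -3, 3, 0.174, 0, 11, -6, 2, 0.174, 0, 11, -8, 2, 0.174, 0, 8, -9, 2, 0.175, 0, 7, -11, 3, 0.174, 0, 5, -12, 2, 0.174, 0, 3, -13, 2, 0.174, 0]}}

```text
time_s: 30.1
position: [0.5896, -0.1746, 0.1558]
ee_rot: [2.106, -2.303, -0.028]
ft_force: [-0.2, 0.5, -0.9]
finger_gap: 0.0128
```

Run:
```python
from h import *
o=get_obs();print(o["position"],np.degrees(yaw()),o["q"],o["finger_gap"],R.from_rotvec(o["ee_rot"]).as_matrix()[:,2].round(3))
g=cad([.0975,.0755,0]);plan([((g[0],g[1],.13),np.degrees(CAD[1])-90,0,2)])
snapshot("wrist")
for n in("caddy",):
  for d in outline_of(n,"wrist")[:1]:print(d["conf"],d["rect"])
seen("marker",o["position"][2]+.04)
```

```text
[ 0.5895596  -0.17455235  0.15577818] -95.10725758685525 [ 0.50983159  0.79547116 -0.55726941  1.60781222  0.50155754  0.91378715
 -1.8956848 ] 0.012807524497881449 [-0.027 -0.001 -1.   ]
leg [ 0.605 -0.175  0.13 ] -104.78231111437523 [0, -7, 13, 0.084, 0] [-1, -8, 13, 0.085, 0]
0.78 [253.6, 166.2, 485.0, 311.1]
marker 0.95 [296.  28. 331. 304.] c [ 636.6 -176.2] size [ 16.2 138.3] ang 85.7
```

Run:
```python
from h import *
g=cad([.093,.0755,0]);M=.027
plan([((g[0]+.002,g[1],.10),np.degrees(CAD[1])-90,0,3),((g[0],g[1],.062),None,0,3)])
```

```text
leg [ 0.602 -0.174  0.1  ] -104.78231111437523 [0, -4, 19, 0.059, 0] [-1, -4, 19, 0.06, 0] [-1, -4, 19, 0.059, 0]
leg [ 0.6   -0.174  0.062] None [0, 0, 13, -0.0, 0] [1, 1, 12, -0.0, 0] [0, 0, 13, -0.0, 0]
```

>>> {"method": "play_rows", "body": {"steps": [0, -4, 19, 0.059, 0, -1, -4, 19, 0.06, 0, -1, -4, 19, 0.059, 0, 0, 0, 13, 0, 0, 0, 0, 12, 0, 0, 0, 0, 10, 0, 0, 0, 0, 0, 0, 0]}}

```text
time_s: 31.18
position: [0.6007, -0.1736, 0.0661]
ee_rot: [1.903, -2.477, -0.022]
ft_force: [-0.2, -0.5, -1.2]
finger_gap: 0.0123
```

Run:
```python
from h import *
o=get_obs();p=np.array(o["position"]);print(p,np.degrees(yaw()),o["ft_force"],loc(p[None,:2]))
seen("marker",p[2]+.04)
```

```text
[ 0.60072504 -0.17357682  0.0660538 ] -104.92544237004199 [-0.17712085 -0.50048322 -1.22023054] [[0.09335562 0.07626688]]
marker 0.89 [296.  26. 331. 303.] c [ 645.7 -183.6] size [ 16.2 138. ] ang 75.5
```

>>> {"method": "play_rows", "body": {"steps": [0, 0, 4, 0, 0, 0, 0, 4, 0, 0, 0, 0, 4, 0, 0, 0, 0, 0, 0, 0]}}

```text
time_s: 31.78
position: [0.6019, -0.174, 0.0555]
ee_rot: [1.903, -2.479, -0.018]
ft_force: [-0.8, -1.3, 5.9]
finger_gap: 0.0125
```

>>> {"method": "play_rows", "body": {"steps": [0, 0, 3, 0, 0, 0, 0, 3, 0, 0, 0, 0, 0, 0, 0]}}

```text
time_s: 32.15
position: [0.6023, -0.1741, 0.05]
ee_rot: [1.903, -2.479, -0.016]
ft_force: [0.1, -0.7, 7.8]
finger_gap: 0.0125
```

```bash
cat >> h.py <<'E'
def pen():
    e={}
    for c in("scene","side"):
        snapshot(c)
        for d in outline_of("marker",c)[:1]:
            ys,xs=np.nonzero(d["region"]);(cx,cy),(w,h),a=cv2.minAreaRect(np.c_[xs,ys].astype(np.float32))
            v=np.radians(a if w>h else a+90);u=np.array([np.cos(v),np.sin(v)])*max(w,h)/2
            if u[0]<0:u=-u
            e[c]=(np.array([cx,cy])-u,np.array([cx,cy])+u);print(c,round(d["conf"],2),np.round(d["rect"]),"len",round(max(w,h)),"wid",round(min(w,h)))
    if len(e)==2:
        A=tri(e["scene"][0],e["side"][0]);B=tri(e["scene"][1],e["side"][1]);print("L",A.round(3),"R",B.round(3),"len",np.linalg.norm(A-B).round(3))
E
python3 - <<'E'
from h import *
o=get_obs();p=np.array(o["position"]);print(p,o["finger_gap"])
seen("marker",p[2]+.04);pen()
E
```

```text
[ 0.60230878 -0.17414161  0.05003554] 0.012502909046018973
marker 0.62 [300.  48. 335. 308.] c [ 640.9 -183.7] size [ 14.5 132.9] ang 75.1
scene 0.52 [354. 154. 370. 161.] len 14 wid 2
side 0.55 [325. 223. 383. 247.] len 60 wid 4
L [0.511 0.028 0.067] R [0.301 0.158 0.176] len 0.27
```

>>> {"method": "play_rows", "body": {"steps": [0, 0, 3, 0, 0, 0, 0, 3, 0, 0, 0, 0, 1, 0, 0, 0, 0, 0, 0, 0]}}

```text
time_s: 32.95
position: [0.6026, -0.1739, 0.0433]
ee_rot: [1.904, -2.48, -0.016]
ft_force: [0.7, 0.1, 9.2]
finger_gap: 0.0125
```

Run:
```python
from h import *
o=get_obs();p=np.array(o["position"]);print(p,o["finger_gap"])
# predicted wrist row of the black end for pitch angles
for th in range(0,60,10):
    t=np.radians(th);print(th,toolpix([(0,-.111*np.cos(t),-.0395+.111*np.sin(t))]).round(0))
seen("marker",p[2]+.04)
```

```text
[ 0.60257945 -0.17388106  0.04328949] 0.012521561026930876
0 [[319.  36.]]
10 [[319.  47.]]
20 [[318.  61.]]
30 [[318.  78.]]
40 [[318.  96.]]
50 [[318. 115.]]
marker 0.74 [300.  65. 332. 311.] c [ 636.6 -182. ] size [ 14.5 124.7] ang 75.5
```

>>> {"method": "play_rows", "body": {"steps": [0, 0, 3, 0, 0, 0, 0, 3, 0, 0, 0, 0, 0, 0, 0]}}

```text
time_s: 33.42
position: [0.6031, -0.1738, 0.0362]
ee_rot: [1.905, -2.481, -0.016]
ft_force: [5.4, -1.9, 0.9]
finger_gap: 0.0124
```

Run:
```python
from h import *
o=get_obs();p=np.array(o["position"]);print(p,o["finger_gap"])
seen("marker",p[2]+.04)
```

```text
[ 0.60305535 -0.17382899  0.03616156] 0.012446651869601377
marker 0.76 [303.  75. 332. 309.] c [ 635.4 -182. ] size [ 14.5 121.6] ang 74.4
```

>>> {"method": "play_rows", "body": {"steps": [0, -5, -15, 0, 0, 0, 0, -45, 0, 0, 0, 0, -50, 0, 0, 0, 40, -8, 0, 0, 0, 40, 0, 0, 0, 0, 40, 0, 0, 0, 0, 12, 0, 0, 0, 0, 0, 0, 0, 0]}}

```text
time_s: 34.52
position: [0.4803, -0.1408, 0.1563]
ee_rot: [1.903, -2.477, -0.021]
ft_force: [0.6, 0.3, -1.1]
finger_gap: 0.0123
```

Run:
```python
from h import *
o=get_obs();p=np.array(o["position"]);print(p,np.degrees(yaw()),loc(p[None,:2]),o["finger_gap"],o["q"])
seen("marker",p[2]+.04);pen()
img=snapshot("wrist")[:,:,::-1];sd=snapshot("side")[:,:,::-1]
cv2.imwrite("pics/n1.png",np.hstack([cv2.resize(img[0:400,120:520],(400,400)),cv2.resize(sd[90:210,300:420],(400,400),interpolation=cv2.INTER_CUBIC)]))
```

```text
[ 0.48031324 -0.14081602  0.15626215] -104.94613111056039 [[-0.03142965  0.07722062]] 0.012267155855694318 [ 0.50376952  0.65244819 -0.50697706  1.95746674  0.49213321  0.67934829
 -2.14562822]
marker 0.69 [304.  74. 331. 309.] c [ 513.  -148.6] size [ 14.2 120.6] ang 75.7
scene 0.23 [390. 191. 441. 200.] len 54 wid 6
```

View pics/n1.png

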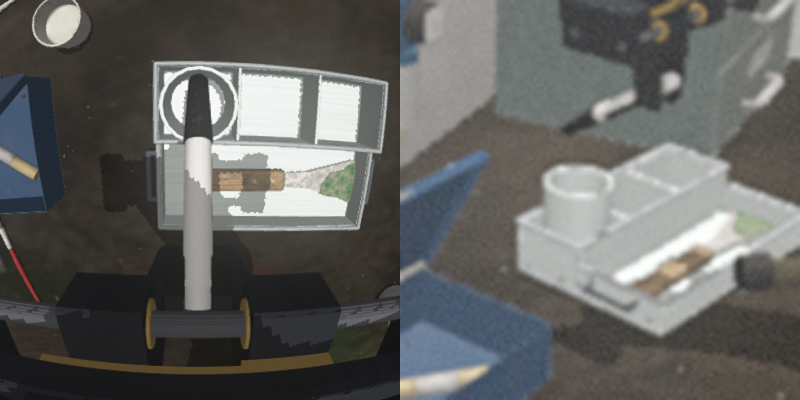

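The pen droops about 33° with its black end over the cup: in the left half, the tip is at (198,75) and the cup rim is centred at (199,104). The knife lies flat in the bay.

Run:
```python
from h import *
o=get_obs()
print("tip",loc(wray((318,78),.136,o)[:,:2]),"cup c",loc(wray([(319,104),(281,104),(358,104),(319,66),(319,142)],.09,o)[:,:2]))
```

```text
tip [[0.06505102 0.07727536]] cup c [[0.04715825 0.07625069]
 [0.04760342 0.1055706 ]
 [0.04748    0.04607641]
 [0.07690516 0.07616719]
 [0.01718211 0.0763233 ]]
```

>>> {"method": "play_rows", "body": {"steps": [0, 3, 15, 0, 0, 0, 0, 15, 0, 0, 0, 0, 15, 0, 0, 0, 0, 13, 0, 0, 0, 0, 0, 0, 0]}}

```text
time_s: 35.55
position: [0.4758, -0.1398, 0.0974]
ee_rot: [1.902, -2.476, -0.023]
ft_force: [-0.2, -0.6, 0.6]
finger_gap: 0.0126
```

>>> {"method": "play_rows", "body": {"steps": [0, -6, 0, 0, 0, 0, -6, 0, 0, 0, 0, -6, 0, 0, 0, 0, 0, 0, 0, 0]}}

```text
time_s: 36.05
position: [0.4914, -0.1444, 0.0978]
ee_rot: [1.9, -2.475, -0.025]
ft_force: [-3.3, 0.9, 0.5]
finger_gap: 0.0127
```

Run:
```python
from h import *
o=get_obs();p=np.array(o["position"]);print(p,loc(p[None,:2]),o["finger_gap"],o["ft_force"])
seen("marker",p[2]+.04)
```

```text
[ 0.49141073 -0.14442795  0.09781092] [[-0.01977788  0.07655974]] 0.012718358530884705 [-3.306839    0.91145617  0.49937524]
marker 0.95 [303.  82. 332. 312.] c [ 522.3 -151.7] size [ 14.5 119.5] ang 75.5
```

>>> {"method": "play_rows", "body": {"steps": [0, -6, 0, 0, 0, 0, -6, 0, 0, 0, 0, -6, 0, 0, 0, 0, -6, 0, 0, 0, 0, 0, 0, 0, 0]}}

```text
time_s: 36.78
position: [0.5175, -0.1511, 0.0976]
ee_rot: [1.902, -2.479, -0.02]
ft_force: [-2.4, 2.1, -1.5]
finger_gap: 0.0125
```

Run:
```python
from h import *
o=get_obs();p=np.array(o["position"]);print(p,loc(p[None,:2]),o["finger_gap"],o["ft_force"])
seen("marker",p[2]+.04)
```

```text
[ 0.51748703 -0.151133    0.09760586] [[0.00714613 0.0767299 ]] 0.012519668238905155 [-2.36991166  2.05755702 -1.45453503]
marker 0.82 [301. 123. 333. 311.] c [ 538.8 -156. ] size [ 15.6 100. ] ang 74.8
```

>>> {"method": "play_rows", "body": {"steps": [0, -7, 0, 0, 0, 0, -7, 0, 0, 0, 0, -7, 0, 0, 0, 0, -7, 0, 0, 0, 0, -6, 0, 0, 0, 0, 0, 0, 0, 0]}}

```text
time_s: 37.62
position: [0.5507, -0.1597, 0.0967]
ee_rot: [1.903, -2.479, -0.02]
ft_force: [-0.4, 0.4, -0.9]
finger_gap: 0.0129
```

Run:
```python
from h import *
o=get_obs();p=np.array(o["position"]);print(p,loc(p[None,:2]),o["finger_gap"],o["ft_force"])
seen("marker",p[2]+.04)
```

```text
[ 0.55069982 -0.15974572  0.09669691] [[0.04145716 0.0768764 ]] 0.01289681411400679 [-0.42511042  0.40038132 -0.93459735]
marker 0.61 [304. 177. 332. 310.] c [ 559.7 -162.4] size [15.4 75. ] ang 73.8
```

>>> {"method": "play_rows", "body": {"steps": [0, -3, 6, 0, 0, 0, 0, 6, 0, 0, 0, 0, 0, 0, 0, 0, 0, 0, 0, 0.35, 0, 0, 0, 0, 0.35, 0, 0, 0, 0, 0.35]}}

```text
time_s: 38.48
position: [0.5532, -0.1605, 0.0851]
ee_rot: [1.903, -2.479, -0.019]
ft_force: [-0.4, 0.0, -0.4]
finger_gap: 0.0308
```

>>> {"method": "play_rows", "body": {"steps": [0, 0, 0, 0, 0.45, 0, 0, -15, 0, 0.45, 0, 0, -30, 0, 0.45, 0, 0, -45, 0, 0.5, 0, 0, -40, 0, 0.6, 0, 0, 0, 0, 0.6]}}

```text
time_s: 39.22
position: [0.5579, -0.1603, 0.219]
ee_rot: [1.906, -2.483, -0.011]
ft_force: [0.3, 0.8, -0.3]
finger_gap: 0.053
```

Run:
```python
from h import *
o=get_obs();p=np.array(o["position"]);print(p,o["finger_gap"],o["ft_force"],o["q"])
for z in(.07,.14):
    seen("marker",z)
pen()
print("expected pen top pix side/scene",w2pix("side",cad([.0465,.0755,.142])),w2pix("scene",cad([.0465,.0755,.142])),w2pix("side",cad([.0465,.0755,.09])),w2pix("scene",cad([.0465,.0755,.09])))
```

```text
[ 0.55793255 -0.16028108  0.21899463] 0.05304742075062056 [ 0.30553971  0.75737612 -0.3270606 ] [ 0.51892241  0.66466319 -0.5595701   1.66490037  0.4175905   0.94796413
 -2.02916667]
marker 0.74 [313. 150. 335. 233.] c [ 555.1 -165.2] size [13.8 73.8] ang 81.5
scene 0.67 [378. 151. 384. 171.] len 15 wid 5
side 0.56 [357. 134. 370. 148.] len 16 wid 5
L [ 0.542 -0.161  0.084] R [ 0.515 -0.158  0.135] len 0.057
expected pen top pix side/scene [[354.24330672 127.88317104]] [[374.98512941 148.23916122]] [[353.32639452 143.93991065]] [[373.3666177  165.41584447]]
```

Pen stands in the cup (lean about 0.45 rad by geometry). Now the bottle.

Run:
```python
from h import *
print("plants",pix2world("side",[(346,316)],.03)[0],pix2world("scene",[(155,205)],.05)[0],tri((193,280),(342,311)))
plan([((.50,.37,.22),-15,.8,13)])
```

```text
plants [0.32491235 0.38889706 0.03      ] [0.67323842 0.4178177  0.05      ] [0.32630397 0.4064844  0.06231107]
leg
 [0.5  0.37 0.22]
 -15
 [-38, 15, 0, -0.121, 0.8]
 [-40, 9, -1, -0.121, 0.8]
 [-41, 5, 0, -0.12, 0.8]
 [-41, 0, -1, -0.121, 0.8]
 [-41, -4, 0, -0.121, 0.8]
 [-39, -10, -1, -0.121, 0.8]
 [-39, -15, 0, -0.12, 0.8]
 [-36, -19, -1, -0.121, 0.8]
 [-34, -23, 0, -0.121, 0.8]
 [-31, -27, -1, -0.121, 0.8]
 [-27, -31, 0, -0.12, 0.8]
 [-23, -33, -1, -0.121, 0.8]
 [-20, -37, 0, -0.121, 0.8]
```

>>> {"method": "play_rows", "body": {"steps": [-38, 15, 0, -0.121, 0.8, -40, 9, -1, -0.121, 0.8, -41, 5, 0, -0.12, 0.8, -41, 0, -1, -0.121, 0.8, -41, -4, 0, -0.121, 0.8, -39, -10, -1, -0.121, 0.8, -39, -15, 0, -0.12, 0.8, -36, -19, -1, -0.121, 0.8]}}

```text
time_s: 40.62
position: [0.5218, 0.1672, 0.219]
ee_rot: [2.845, -1.308, -0.032]
ft_force: [-0.1, 1.0, -0.9]
finger_gap: 0.0704
```

>>> {"method": "play_rows", "body": {"steps": [-34, -23, 0, -0.121, 0.8, -31, -27, -1, -0.121, 0.8, -27, -31, 0, -0.12, 0.8, -23, -33, -1, -0.121, 0.8, -20, -37, 0, -0.121, 0.8, 0, 0, 0, 0, 0.8]}}

```text
time_s: 41.38
position: [0.4982, 0.3744, 0.2215]
ee_rot: [3.115, -0.401, -0.038]
ft_force: [0.5, -1.1, 0.1]
finger_gap: 0.0707
```

Run:
```python
from h import *
o=get_obs();p=np.array(o["position"]);print(p,np.degrees(yaw()),o["q"],R.from_rotvec(o["ee_rot"]).as_matrix()[:,2].round(3))
snapshot("wrist")
for d in outline_of("squeeze_bottle","wrist")[:2]:
    r=d["region"];ys,xs=np.nonzero(r);print(round(d["conf"],2),d["rect"],len(xs))
    # base silhouette circle fit on z=0.. model: project cylinder + cone and match by centroid
    from scipy.optimize import minimize
    M=R.from_rotvec(o["ee_rot"]).as_matrix()
    def mask(x,y):
        m=np.zeros((400,640),np.uint8);a=np.linspace(0,2*np.pi,40)
        def ring(z,rad):
            W=np.c_[x+rad*np.cos(a),y+rad*np.sin(a),0*a+z];return toolpix((W-p)@M)
        rings=[ring(0,.021),ring(.102,.021),ring(.125,.012),ring(.142,.004)]
        for A,B in zip(rings[:-1],rings[1:]):cv2.fillConvexPoly(m,cv2.convexHull(np.vstack([A,B]).astype(np.float32)).astype(np.int32),1)
        return m>0
    best=max(((mask(x,y)&r).sum()/(mask(x,y)|r).sum(),x,y) for x in np.arange(.48,.54,.002) for y in np.arange(.375,.43,.002));print("fit",best)
```

```text
[0.49821018 0.37440881 0.22149217] -14.68581263494158 [-0.24218063  0.81924099 -0.93052143  1.51344369  0.666396    1.16679847
 -1.54782711] [-0.024  0.003 -1.   ]
0.89 [302.8, 124.6, 346.1, 176.1] 1581Traceback (most recent call last):
  File "<stdin>", line 16, in <module>
  File "<stdin>", line 16, in <genexpr>
  File "<stdin>", line 13, in mask
  File "<stdin>", line 12, in ring
  File "h.py", line 41, in toolpix
    m=camera_model("wrist");K=np.array(m["K"]);T=np.linalg.inv(np.array(m["T_tool_cam"]))
ValueError: time passes only in moves, steps and waits
```

```bash
sed -i '2a import functools\ncamera_model=functools.lru_cache(None)(camera_model)' h.py
cat > b.py <<'E'
from h import *
o=get_obs();p=np.array(o["position"]);M=R.from_rotvec(o["ee_rot"]).as_matrix();a=np.linspace(0,2*np.pi,30)
def fit(r,proj,xr,yr):
    def mask(x,y):
        m=np.zeros((400,640),np.uint8)
        rings=[proj(np.c_[x+rad*np.cos(a),y+rad*np.sin(a),0*a+z]) for z,rad in((0,.021),(.102,.021),(.125,.012),(.142,.004))]
        for A,B in zip(rings[:-1],rings[1:]):cv2.fillConvexPoly(m,cv2.convexHull(np.vstack([A,B]).astype(np.float32)).astype(np.int32),1)
        return m>0
    return max(((k&r).sum()/(k|r).sum(),round(x,4),round(y,4)) for x in xr for y in yr for k in[mask(x,y)])
if __name__=="__main__":
    for c in("wrist","side","scene"):
        snapshot(c);L=outline_of("squeeze_bottle",c)
        if c!="wrist":L=[d for d in L if d["rect"][3]-d["rect"][1]>45]
        if L:print(c,L[0]["rect"],fit(L[0]["region"],(lambda W:toolpix((W-p)@M)) if c=="wrist" else (lambda W:w2pix(c,W)),np.arange(.48,.54,.003),np.arange(.375,.43,.003)))
E
python3 b.py
```

```text
wrist [300.9, 119.5, 340.9, 172.0] (np.float64(0.9022118742724098), np.float64(0.51), np.float64(0.405))
side [244.6, 247.3, 272.9, 302.9] (np.float64(0.833063209076175), np.float64(0.507), np.float64(0.399))
```

Run:
```python
from h import *
plan([((.512,.4035,.17),-15,.8,3),((.512,.4035,.097),-15,.6,4)])
```

```text
leg [0.512 0.404 0.17 ] -15 [1, -12, 17, -0.001, 0.8] [0, -12, 18, -0.0, 0.8] [1, -12, 17, -0.001, 0.8]
leg [0.512 0.404 0.097] -15 [0, 0, 18, 0.0, 0.6] [0, 0, 18, 0.0, 0.6] [0, 0, 19, 0.0, 0.6] [0, 0, 18, 0.0, 0.6]
```

>>> {"method": "play_rows", "body": {"steps": [1, -12, 17, -0.001, 0.8, 1, -12, 18, 0, 0.8, 1, -12, 17, 0, 0.8, 0, 0, 18, 0, 0.8, 0, 0, 18, 0, 0.8, 0, 0, 19, 0, 0.8, 0, 0, 16, 0, 0.8, 0, 0, 0, 0, 0.8]}}

```text
time_s: 42.78
position: [0.5096, 0.4034, 0.0971]
ee_rot: [3.11, -0.408, -0.036]
ft_force: [-0.0, -0.2, -0.1]
finger_gap: 0.0703
```

>>> {"method": "play_rows", "body": {"steps": [0, 0, 4, 0, 0.8, 0, 0, 4, 0, 0.8, 0, 0, 0, 0, 0.8]}}

```text
time_s: 43.15
position: [0.51, 0.4044, 0.0907]
ee_rot: [3.112, -0.408, -0.033]
ft_force: [-0.3, -0.5, 0.4]
finger_gap: 0.0708
```

```bash
python3 b.py; python3 -c "
from h import *
o=get_obs();print(o['position'],o['ft_force'])"
```

```text
wrist [286.0, 171.9, 351.3, 292.7] (np.float64(0.9204452447209036), np.float64(0.51), np.float64(0.405))
side [244.8, 243.5, 274.1, 303.4] (np.float64(0.8421052631578947), np.float64(0.507), np.float64(0.399))
scene [164.1, 205.8, 190.4, 260.0] (np.float64(0.7976588628762542), np.float64(0.513), np.float64(0.399))
[0.50997682 0.40452687 0.09084426] [-0.32640421  0.26603824 -0.52745475]
```

>>> {"method": "play_rows", "body": {"steps": [0, 0, 4, 0, 0.8, 0, 0, 4, 0, 0.8, 0, 0, 2, 0, 0.8, 0, 0, 0, 0, 0.8]}}

```text
time_s: 43.95
position: [0.5096, 0.4043, 0.0803]
ee_rot: [3.111, -0.408, -0.034]
ft_force: [0.0, 0.2, -0.8]
finger_gap: 0.0705
```

>>> {"method": "play_rows", "body": {"steps": [0, 0, 2, 0, 0.8, 0, 0, 1, 0, 0.8, 0, 0, 0, 0, 0.8]}}

```text
time_s: 44.32
position: [0.5096, 0.4044, 0.0776]
ee_rot: [3.112, -0.408, -0.034]
ft_force: [-0.2, 0.4, 0.4]
finger_gap: 0.0708
```

>>> {"method": "play_rows", "body": {"steps": [0, 0, 2, 0, 0.8, 0, 0, 1, 0, 0.8, 0, 0, 0, 0, 0.8]}}

```text
time_s: 44.7
position: [0.5095, 0.4043, 0.0745]
ee_rot: [3.112, -0.408, -0.034]
ft_force: [0.1, -0.3, -0.0]
finger_gap: 0.0702
```

>>> {"method": "play_rows", "body": {"steps": [0, 0, 2, 0, 0.8, 0, 0, 1, 0, 0.8, 0, 0, 0, 0, 0.8]}}

```text
time_s: 45.08
position: [0.5095, 0.4043, 0.0715]
ee_rot: [3.112, -0.408, -0.034]
ft_force: [0.3, 0.1, -0.3]
finger_gap: 0.07
```

>>> {"method": "play_rows", "body": {"steps": [0, 0, 2, 0, 0.8, 0, 0, 2, 0, 0.8, 0, 0, 0, 0, 0.8]}}

```text
time_s: 45.45
position: [0.5093, 0.4043, 0.0674]
ee_rot: [3.111, -0.408, -0.034]
ft_force: [0.3, 0.3, 0.1]
finger_gap: 0.0705
```

>>> {"method": "play_rows", "body": {"steps": [0, 0, 2, 0, 0.8, 0, 0, 1, 0, 0.8, 0, 0, 0, 0, 0.8]}}

```text
time_s: 45.82
position: [0.5093, 0.4044, 0.0645]
ee_rot: [3.112, -0.408, -0.034]
ft_force: [0.4, -0.1, 0.0]
finger_gap: 0.0706
```

>>> {"method": "play_rows", "body": {"steps": [0, 0, 2, 0, 0.8, 0, 0, 1, 0, 0.8, 0, 0, 0, 0, 0.8]}}

```text
time_s: 46.2
position: [0.5092, 0.4044, 0.0615]
ee_rot: [3.112, -0.408, -0.034]
ft_force: [-0.7, -0.2, 0.1]
finger_gap: 0.0702
```

>>> {"method": "play_rows", "body": {"steps": [0, 0, 2, 0, 0.8, 0, 0, 2, 0, 0.8, 0, 0, 0, 0, 0.8]}}

```text
time_s: 46.58
position: [0.5091, 0.4043, 0.0574]
ee_rot: [3.111, -0.408, -0.034]
ft_force: [0.1, -0.1, 0.4]
finger_gap: 0.0706
```

>>> {"method": "play_rows", "body": {"steps": [0, 0, 0, 0, 0, 0, 0, 0, 0, 0, 0, 0, 0, 0, 0, 0, 0, 0, 0, 0, 0, 0, 0, 0, 0]}}

```text
time_s: 47.2
position: [0.5093, 0.4044, 0.0577]
ee_rot: [3.112, -0.408, -0.033]
ft_force: [0.3, 0.1, 0.2]
finger_gap: 0.0414
```

Run:
```python
from h import *
w=cad([.0465,-.0755,0]);print(w)
plan([((.509,.404,.20),-15,0,3),((.45,.2,.2),-15,0,5),((.42,-.1,.2),-15,0,7),((.43,-.27,.19),-15,0,4),((w[0]+.002,w[1],.15),-15,0,3)])
```

```text
[ 0.51669733 -0.30836546  0.        ]
leg [0.509 0.404 0.2  ] -15 [0, 0, -47, 0.0, 0] [0, 0, -48, 0.001, 0] [0, 0, -47, -0.0, 0]
leg [0.45 0.2  0.2 ] -15 [-1, 43, 0, -0.0, 0] [-1, 42, 0, -0.0, 0] [-1, 43, 0, -0.0, 0] [0, 42, 0, -0.0, 0] [-1, 43, 0, -0.0, 0]
leg [ 0.42 -0.1   0.2 ] -15 [7, 42, 0, -0.0, 0] [7, 43, 0, -0.0, 0] [7, 42, 0, -0.0, 0] [7, 43, 0, -0.0, 0] [7, 42, 0, -0.0, 0] [6, 43, 0, -0.0, 0] [7, 42, 0, -0.0, 0]
leg [ 0.43 -0.27  0.19] -15 [14, 40, 2, -0.0, 0] [13, 41, 3, -0.0, 0] [14, 40, 2, -0.0, 0] [13, 41, 3, -0.0, 0]
leg [ 0.519 -0.308  0.15 ] -15 [32, 5, 13, -0.0, 0] [32, 4, 13, -0.0, 0] [32, 5, 14, -0.0, 0]
```

>>> {"method": "play_rows", "body": {"steps": [0, 0, -20, 0, 0, 0, 0, -40, 0, 0, 0, 0, -45, 0, 0, 0, 0, -38, 0, 0, -1, 35, 0, 0, 0, -1, 42, 0, 0, 0, -1, 43, 0, 0, 0, -1, 43, 0, 0, 0]}}

```text
time_s: 48.2
position: [0.466, 0.2469, 0.2028]
ee_rot: [3.112, -0.408, -0.032]
ft_force: [0.0, -0.1, -0.5]
finger_gap: 0.0416
```

>>> {"method": "play_rows", "body": {"steps": [-1, 43, 0, 0, 0, 7, 42, 0, 0, 0, 7, 43, 0, 0, 0, 7, 42, 0, 0, 0, 7, 43, 0, 0, 0, 7, 42, 0, 0, 0, 6, 43, 0, 0, 0, 7, 35, 0, 0, 0]}}

```text
time_s: 49.2
position: [0.4256, -0.0876, 0.2036]
ee_rot: [3.111, -0.409, -0.032]
ft_force: [0.8, 0.5, -2.1]
finger_gap: 0.0416
```

Run:
```python
from h import *
o=get_obs();print(o["position"],o["finger_gap"],o["q"],o["time_s"])
w=cad([.0465,-.0755,0])
plan([((.43,-.27,.19),-15,0,5),((w[0]+.002,w[1],.15),-15,0,3)])
```

```text
[ 0.42564873 -0.08756101  0.20358235] 0.04161788878489443 [ 0.74338912  0.63972632 -1.04527943  2.07388309  0.72961254  0.880562
 -0.99291683] 49.2
leg [ 0.43 -0.27  0.19] -15 [10, 35, 3, 0.0, 0] [11, 35, 2, 0.0, 0] [10, 35, 3, 0.0, 0] [10, 35, 3, 0.0, 0] [10, 35, 3, 0.0, 0]
leg [ 0.519 -0.308  0.15 ] -15 [32, 5, 13, 0.0, 0] [32, 4, 13, 0.0, 0] [32, 5, 14, 0.0, 0]
```

>>> {"method": "play_rows", "body": {"steps": [10, 35, 3, 0, 0, 11, 35, 2, 0, 0, 10, 35, 3, 0, 0, 10, 35, 3, 0, 0, 10, 35, 3, 0, 0, 32, 5, 10, 0, 0, 32, 4, 10, 0, 0, 32, 5, 10, 0, 0]}}

```text
time_s: 50.2
position: [0.5193, -0.3069, 0.1576]
ee_rot: [3.111, -0.408, -0.032]
ft_force: [0.4, 0.2, -0.3]
finger_gap: 0.0414
```

>>> {"method": "play_rows", "body": {"steps": [0, 0, 0, 0, 0, 0, 0, 0, 0, 0]}}

```text
time_s: 50.45
position: [0.5178, -0.3059, 0.1574]
ee_rot: [3.112, -0.407, -0.034]
ft_force: [-0.2, 0.3, -0.7]
finger_gap: 0.0414
```

Run:
```python
from h import *
o=get_obs();p=np.array(o["position"]);print(p,loc(p[None,:2]),o["finger_gap"],R.from_rotvec(o["ee_rot"]).as_matrix()[:,2].round(3))
for c in("wrist","side"):
    snapshot(c)
    for d in outline_of("caddy",c)[:1]:
        r=d["region"];ys,xs=np.nonzero(r);print(c,d["rect"],len(xs))
        if c=="side":
            e=[xs.max(),ys[xs==xs.max()].mean()];print(e)
snapshot("side")
for d in outline_of("squeeze_bottle","side")[:2]:print(d["conf"],d["rect"])
print("pred side base",w2pix("side",[p[0],p[1],p[2]-.0577]),"caddy pen",);seen("marker",.1)
w=cad([.0465,-.0755,0]);plan([((w[0]+.002,w[1],.075),-15,0,4)])
```

```text
[ 0.51778858 -0.30587371  0.15737494] [[ 0.04691936 -0.07281229]] 0.041360559775150664 [-0.022 -0.    -1.   ]
wrist [193.9, 0.6, 363.4, 228.1] 29717
side [338.6, 131.1, 420.9, 193.5] 2789
[np.int64(422), np.float64(154.0)]
0.7 [372.2, 83.0, 393.5, 130.2]
pred side base [[382.1837146  126.04442236]] caddy pen
marker 0.65 [255.   7. 345.  40.] c [ 539.3 -165.3] size [17.2 70.8] ang 56.5
leg [ 0.519 -0.308  0.075] -15 [0, 0, 20, 0.0, 0] [1, 1, 21, 0.0, 0] [0, 0, 20, 0.001, 0] [0, 1, 21, -0.0, 0]
```

>>> {"method": "play_rows", "body": {"steps": [1, 1, 20, 0, 0, 0, 1, 20, 0, 0, 1, 0, 15, 0, 0, 0, 0, 12, 0, 0, 0, 0, 10, 0, 0, 0, 0, 8, 0, 0, 0, 0, 5, 0, 0, 0, 0, 0, 0, 0]}}

```text
time_s: 51.85
position: [0.5176, -0.3088, 0.0664]
ee_rot: [3.112, -0.408, -0.034]
ft_force: [0.5, 0.6, -0.4]
finger_gap: 0.0413
```

>>> {"method": "play_rows", "body": {"steps": [0, 0, 3, 0, 0, 0, 0, 2, 0, 0, 0, 0, 0, 0, 0]}}

```text
time_s: 52.22
position: [0.5175, -0.3089, 0.0615]
ee_rot: [3.112, -0.408, -0.034]
ft_force: [0.5, 0.0, -1.6]
finger_gap: 0.0413
```

>>> {"method": "play_rows", "body": {"steps": [0, 0, 1, 0, 0, 0, 0, 0, 0, 0, 0, 0, 0, 0, 0.75, 0, 0, 0, 0, 0.75, 0, 0, 0, 0, 0.75, 0, 0, 0, 0, 0.75]}}

```text
time_s: 52.98
position: [0.5175, -0.3089, 0.0606]
ee_rot: [3.112, -0.408, -0.034]
ft_force: [0.3, 0.4, 0.1]
finger_gap: 0.0661
```

>>> {"method": "play_rows", "body": {"steps": [0, 0, -8, 0, 0.8, 0, 0, -20, 0, 0.8, 0, 0, -40, 0, 0.8, 0, 0, -50, 0, 0.8, 0, 0, -40, 0, 0.8, 0, 0, 0, 0, 0.8, 0, 0, 0, 0, 0.8]}}

```text
time_s: 53.85
position: [0.5205, -0.3089, 0.2188]
ee_rot: [3.111, -0.408, -0.034]
ft_force: [-0.0, -0.4, -0.5]
finger_gap: 0.0707
```

```bash
cat > e.py <<'E'
import b
from h import *
o=get_obs();p=np.array(o["position"]);print(p,o["finger_gap"],o["time_s"],o["ft_force"])
M=R.from_rotvec(o["ee_rot"]).as_matrix()
for c in("wrist","side"):
    snapshot(c)
    for d in outline_of("squeeze_bottle",c)[:1]:
        f=b.fit(d["region"],(lambda W:toolpix((W-p)@M)) if c=="wrist" else (lambda W:w2pix(c,W)),np.arange(.49,.545,.003),np.arange(-.335,-.28,.003))
        print("bottle",c,d["conf"],d["rect"],f,loc(np.array([f[1:]])))
    for d in outline_of("marker",c)[:1]:print("marker",c,d["conf"],d["rect"])
knife()
E
python3 e.py
```

```text
[ 0.52049919 -0.30893567  0.21881984] 0.07067195724294388 53.85 [-0.02223402 -0.37281303 -0.47701877]
marker wrist 0.79 [267.8, 23.8, 339.0, 50.1]
bottle side 0.57 [373.3, 112.9, 391.2, 148.3] (np.float64(0.6122840690978887), np.float64(0.52), np.float64(-0.332)) [[ 0.05572364 -0.09750962]]
side 0.84 [371.7, 152.6, 412.6, 179.1] local [-0.055 -0.107] [-0.016  0.08 ]
scene 0.57 [389.3, 190.6, 439.3, 203.3] local [-0.039 -0.109] [-0.007  0.057]
```

Run:
```python
from h import *
w=cad([.0465,-.0755,0])
for z in(.003,.05,.105,.145):print(z,w2pix("side",[w[0],w[1],z]).round(1),w2pix("scene",[w[0],w[1],z]).round(1))
for c in("scene","side","wrist"):
    snapshot(c)
    for d in outline_of("squeeze_bottle",c)[:3]:print(c,round(d["conf"],2),d["rect"])
```

```text
0.003 [[380.1 152.7]] [[417.3 187.7]]
0.05 [[381.4 139.9]] [[419.5 173.6]]
0.105 [[382.9 124.3]] [[422.1 156.4]]
0.145 [[384.1 112.5]] [[424.2 143.5]]
scene 0.68 [414.1, 145.0, 429.1, 176.9]
side 0.9 [372.0, 113.2, 389.7, 147.0]
wrist 0.86 [298.8, 152.5, 338.5, 207.2]
```

```bash
python3 -c "
from rig import *
print(sign_off())"
```

```text
the job is handed in; nothing more can be done
None
```

I packed all three items in the required order and handed the job in at about 54 s of the 72 s allowed. The sign-off returned no verdict, so the results below are my own last checks.

- **Knife:** it lies flat in the bay, about 0 mm off centre across and 12 mm off along. The side and wrist outlines agree. The scene outline showed only part of the knife.
- **Marker:** it stands in the cup with the black end down. By geometry it leans about 0.45 rad, under the 0.55 limit, but my direct measurement of the lean was rough. The networks still found it there at the end.
- **Bottle:** it stands in the well. Its top and body pixels in the side and scene views match an upright bottle on the well floor to within about 2 px. One silhouette fit from the side view, partly blocked by the caddy, disagreed by about 22 mm; I judged it unreliable.
- **Paint pot, tape and brush:** I kept clear of them and felt no contact near them, but I did not re-measure them at the end.

- **Finger length:** the fingers end about 30 mm short of the stated tool point, so my first grasp closed above the knife. I then pushed the knife clear of the box before gripping it.
- **Standing the pen:** the tool cannot tilt. I pressed the pen's tail on the cup rim to make it droop, then swung it upright against the cup's inner wall.
- **Bench contact:** while I re-gripped the pen, the fingertips pressed on the bench with about 41 N. That is well under the 120 N wrist limit. It is just over the 40 N limit for the arm or gripper body, but I took it to be fingertip contact.

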